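Start the hand screw in the printer's service tray

TASK

Pull the service tray of the grey printer base unit out to its stop; in it a steel hand screw stands loose in the mouth of a brass threaded boss. Start the screw without crossing its thread: turn it backward (counterclockwise from above) until it drops into the start of the thread, less than half a turn, letting it down so that it really drops, then turn it forward (clockwise) one full turn from where it dropped. Finish still holding the screw's head in the gripper, with the tray left fully out and the loose parts lying about not pushed away.

Things in the scene. Friction and masses are not known exactly. Their poses are not given: they have to be found in the camera images.
- tray_handle (a point): middle of the tray's steel bar handle: a level bar 120 mm long, about 10 mm thick, 88 mm above the bench, held 35 mm in front of the tray's aluminium front panel (252 mm wide, 12 mm thick; its top edge is 20 mm above the bar's middle). Axes: x from the handle into the unit, y along the bar, z up; pull along -x
- tray (a joint): how far the tray is pulled out, in m: 0 shut, 0.170 at its stop. It slides with about 3 N of friction and stays where it is left. It slides out of the front of a grey sheet-steel unit, 250 mm deep, 260 mm wide, its flat top 118 mm above the bench, whose place and yaw vary
- boss_rim (a point): centre of the top rim of the brass boss, 30 mm in diameter, rim 54 mm above the bench, fixed in the tray 132 mm behind the handle's middle (hidden in the unit until the tray is out). The tray's side walls are only 37 mm above the bench: with the tray fully out, 70 mm all round the screw's head are free at its height
- screw_head (a point): centre (half-way up) of the screw's round knurled steel head, 36 mm in diameter, 26 mm high, axis upright above the boss; about 90 mm above the bench at the start, 77 mm when the job is done. A dark dimple near the rim of its top lies along the point's x axis. The screw weighs 0.2 to 0.3 kg, cannot be lifted out, turns with about 0.02 N m of friction
- screw (a joint): turn of the screw in rad, growing clockwise (forward) from above; its zero has no meaning. It starts resting on the first thread, 0.7 to 2.4 rad clockwise of where it will drop. Turned backward it climbs 8 mm per turn, then comes off the thread's end. Turned on backward after the drop it climbs again; clockwise after the drop it screws in 8 mm per turn
- screw_in (a joint): how deep the screw sits, in m, growing downward: 0 at the thread's end, 0.001 to 0.003 at the start, about 0.008 just dropped, about 0.016 one turn on. It drops by its own weight, unless the grip carries it: the wrist then feels that weight, and it drops when the fingers open. In a closed grip the head can slip up or down as it screws
- bearing_block: aluminium bearing block 40 x 50 x 24 mm on the bench beside the tray, bystander; origin at the centre of its underside
- motor: small square stepper motor 42 x 42 x 46 mm with its shaft up, on the bench beside the tray, bystander; origin at the centre of its underside
- stop_box: cardboard box 75 x 75 x 70 mm with a red stop button on top (99 mm high in all), bystander; origin at the centre of its underside
- bearing: small steel ball bearing, ring 22 mm in diameter, 7 mm high, bystander; origin at the centre of its underside
- driver: screwdriver with a red handle, about 0.2 m long, lying on the bench, bystander; origin at its underside
- rod: steel rod 160 mm long, 10 mm thick, lying on the bench, bystander; origin at its underside

How it is judged:
By the outcome, as a careful person would: the job done as asked, in the order asked, and still so for the second after the job is handed in, while the arm keeps its last pose, push and grip.
It also fails if it takes over 72 s, if anything falls off the work surface, if the arm or the gripper's body presses on something with over 40 N, if the wrist force passes 120 N, or if a joint passes its speed limit or range.

ROBOT

A 6-joint arm with a two-finger parallel gripper is mounted at the origin on the work surface. World frame = base frame: x ahead of the robot, y to its left, z up, the work surface at z = 0. Lengths are in mm, angles in rad, forces in N, time in s.
With the tool pointing down it reaches from about 400 to 925 mm from the base axis. Payload 12.5 kg.
Tool frame: the origin (TCP) lies at the very end of the fingers, on their centre line; the grasp point (between the pads) lies 19 mm behind it; y points along the fingers, z is the direction in which the jaws open and shut, and the axes are right-handed (so a half turn about y gives the same grasp; the last joint's range is limited). The gripper opens to 95 mm and grips with 3 to 60 N. Pads are 20 mm wide; open, the fingers measure 119 mm over their backs; the gripper's body (75 mm by 180 mm) begins 59 mm behind the grasp point.
Start: joints at [1.163, 0.491, 1.559, -0, 1.092, -0.106], TCP at [185.758, 596.775, 214.661] pointing down, gripper open.
Joint ranges: [-3.1, 3.1], [-0.84, 2.19], [0.05, 2.79], [-1.13, 4.28], [0.06, 2.93], [-2.69, 2.69]. Speed limits (rad/s): [2.22, 2.22, 2.79, 3.14, 3.14, 3.14].

INTERFACE

Orientations are given as [roll, pitch, yaw] about the fixed x, y, z axes, in that order (R = Rz(yaw) Ry(pitch) Rx(roll)).
In Python, from cell import env, optics gives the robot as it stands.
- The arm moves only by the tool drive_tool, never from a script. Its argument "steps" is a list of rows, each an object with "slide": the shift along the tool's x, y, z in m, a list of three; "dr": the turn, a rotation vector about the tool's x, y, z in rad, a list of three; "fingers": the finger opening in m, from 0 to 0.0951. A call has 1 to 5 rows; each row is the pose to reach, as a shift and turn from the pose commanded when the call began, along the tool's axes at that moment; what a row does not reach only later rows make up. A row lasts 1/12 s, in which the tool goes at most 41.7 mm and 7.16 degrees, less where a joint would pass 70% of its speed; a pose out of reach is approached as far as the arm can. A call with a gripper value outside its range is refused whole. The fingers move at their own pace and stop on an object; the grip force is fixed at half the most. Time passes only in rows, so rows that repeat a pose let the fingers close. It gives the time, the measured TCP pose, the force and the opening at its end, in the units of the state.
- env.state(): the state, without advancing time (a new reading comes with each control period).
- optics.read_camera(name): name is "scene" or "top" or "wrist"; returns the picture (384x512x3 uint8, red, green, blue); there is no depth.
- optics.camera_model(name): a dict with "mtx" (3x3 intrinsics, pixels), "R" (3x3) and "t" (3): a world point X has camera coordinates R X + t. Camera axes: x right, y down, z forward; pixel columns grow to the right and rows downward; lengths in mm; the calibration is good to about 2 mm. A picture is of the moment at which its call begins: read the wrist's pose just before it. camera_model takes no time and is no camera call; for the wrist camera it gives the pose at the moment of the call.
- env.job_done(): hands the job in, once; it reports no verdict.
The state is a dict: "t": time; "joints": joint angles; "qvel": joint speeds; "tau": joint torques, N m; "eef_pos": TCP position; "tcp_rot": TCP orientation; "ft_force": force on the tool from outside, world axes, zero at the start; "moment": the same for the moment, N m; "opening": opening from 0.0 (shut) to 1.0 (fully open).
Only numpy, scipy, OpenCV 4.12 (cv2) and the standard library are available. Lean on these libraries where they do the work, as an engineer would, in place of code of your own. Each camera call takes 0.05 s, during which the arm holds its last target.

## Working session

There is one attempt and no reset: what is moved stays moved. The work goes in short steps, Python scripts to look and compute and a tool call to move; the robot and the scene stay as the last step left them, time stands still between calls to the robot, and variables do not carry over. Pictures are saved under pics/ and viewed, and the job is handed in when it is done.

Besides the shell and the picture viewer there is one more tool, called after ">>>" as a command line: name --argument value ..., lists and objects as JSON in quotes. drive_tool: Moves the arm, as the interface text tells. Its arguments: {"type":"object","properties":{"steps":{"type":"array","items":{"type":"object","properties":{"slide":{"type":"array","items":{"type":"number"}},"dr":{"type":"array","items":{"type":"number"}},"fingers":{"type":"number"}}}}},"required":["steps"]}

```bash
ls; mkdir -p pics; python3 - <<'E'
from cell import env, optics
import cv2
s=env.state(); print({k:(v if not hasattr(v,'round') else v) for k,v in s.items()})
for n in ("scene","top","wrist"):
    m=optics.camera_model(n); im=optics.read_camera(n)
    cv2.imwrite(f"pics/{n}0.png",im[:,:,::-1]); print(n,m)
E
```

```text
pics
{'t': 0.0, 'joints': array([ 1.16343894e+00,  4.91559528e-01,  1.55944984e+00, -2.75112153e-05,
        1.09172628e+00, -1.05583340e-01]), 'qvel': array([-0.00053784,  0.00116168,  0.00092199, -0.00207856,  0.00096154,
        0.00038357]), 'tau': array([-8.67459203e-04, -6.12642574e+01, -2.58163422e+01,  6.92578219e-02,
        4.83128708e-02, -1.48423205e-04]), 'eef_pos': array([185.63341652, 596.53184575, 214.06164272]), 'tcp_rot': array([-1.57193553e+00,  9.61937868e-05, -3.01761411e-01]), 'ft_force': array([-0.42916433,  0.09317486, -0.29054339]), 'moment': array([ 0.0159557 , -0.01400289,  0.01945304]), 'opening': 0.997962016294619}
scene {'mtx': array([[473.13061866,   0.        , 256.83488082],
       [  0.        , 473.13061866, 204.60054381],
       [  0.        ,   0.        ,   1.        ]]), 'R': array([[ 0.17729146,  0.98410349,  0.01039545],
       [ 0.66303165, -0.11162943, -0.74022152],
       [-0.72729414,  0.13812747, -0.6722827 ]]), 't': array([-124.45523267, -316.06102314, 2324.43373095])}
top {'mtx': array([[380.76853478,   0.        , 262.10632433],
       [  0.        , 380.76853478, 191.0306699 ],
       [  0.        ,   0.        ,   1.        ]]), 'R': array([[ 0.00731263, -0.99993333,  0.00893603],
       [-0.99205246, -0.00837695, -0.12554581],
       [ 0.12561229, -0.00794694, -0.99204758]]), 't': array([  -2.18612883,  598.6012326 , 1118.78558231])}
wrist {'mtx': array([[283.76565331,   0.        , 254.47176222],
       [  0.        , 283.76565331, 190.30366236],
       [  0.        ,   0.        ,   1.        ]]), 'R': array([[ 2.97175303e-01,  9.54822729e-01, -6.29572081e-04],
       [ 9.13995625e-01, -2.84277563e-01,  2.89479300e-01],
       [ 2.76222441e-01, -8.66015246e-02, -9.57184067e-01]]), 't': array([-626.15224942,  -33.14489413,  390.77784168])}
```

View pics/scene0.png

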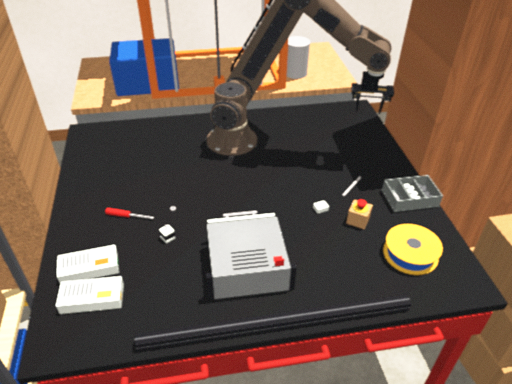

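View pics/top0.png

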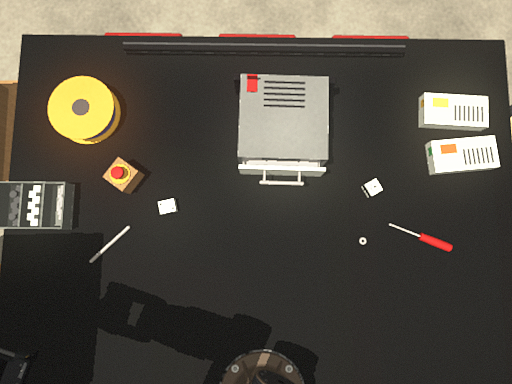

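View pics/wrist0.png

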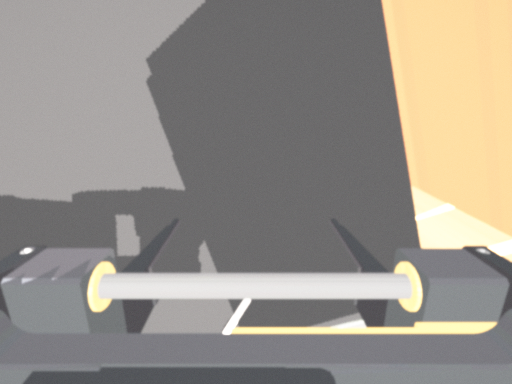

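```bash
cat > h.py <<'E'
from cell import env, optics
import cv2, numpy as np
def ray(n,px,z,m=None):
    m=m or optics.camera_model(n)
    d=m['R'].T@(np.linalg.inv(m['mtx'])@np.array([px[0],px[1],1.]))
    c=-m['R'].T@m['t']
    return c+d*(z-c[2])/d[2]
def proj(n,X,m=None):
    m=m or optics.camera_model(n)
    p=m['mtx']@(m['R']@np.asarray(X,float)+m['t']); return p[:2]/p[2]
E
python3 - <<'E'
import cv2
from h import *
im=cv2.imread('pics/top0.png')[60:200,225:345]
cv2.imwrite('pics/topc.png',cv2.resize(im,None,fx=5,fy=4.2,interpolation=cv2.INTER_NEAREST)[0:600])
im=cv2.imread('pics/top0.png').max(2)
print(im[172:190,255:310:3])
E
```

```text
[[160 161 159 255 134 164 161 163 163 164 159 161 160 158 157 217 157 155
  157]
 [167 164 163 255 154 156 168 165 162 164 161 163 160 157 157 216 159 157
  157]
 [131 133 127 255 145 121 141 153 152 158 166 166 165 167 161 217 154 163
  161]
 [ 58  60  59 255  90  77  77 107 109 119 133 132 134 134 133 214 119 154
  151]
 [ 68  68  59 255  66  72  62  65  66  65  64  67  68  67 101 209  78 106
  105]
 [ 66  72  57 255  67  71  65  74  73  74  70  71  71  73 118 209  65  57
   66]
 [ 68  68  53 255  65  72  66  71  71  73  74  76  74  73 125 205  68  64
   71]
 [ 68  67  43 255  49  60  51  63  68  66  68  67  71  71 118 203  65  67
   71]
 [ 70  61 178 244 178 120 111 116  77  70  60  57  55  54 109 197  63  66
   65]
 [ 66  59 255 240 252 232 229 227 208 204 197 188 182 174 179 194  97  64
   73]
 [ 71  54 255 253 254 255 255 255 255 255 255 255 255 253 245 236 189  60
   72]
 [ 67  55 228 229 230 252 252 255 255 255 255 255 255 255 255 253 232  52
   68]
 [ 67  62 112 117 122 181 180 184 193 199 203 207 217 226 226 240 177  54
   59]
 [ 65  69  58  58  54  50  47  43  46  47  60  65  94 112 118 145  69  54
   69]
 [ 66  67  67  64  67  66  68  68  68  64  65  64  62  61  59  49  65  63
   67]
 [ 65  66  68  69  68  69  68  69  68  73  69  68  70  66  67  69  68  67
   66]
 [ 64  66  67  65  70  70  69  72  69  72  71  71  72  73  69  71  70  69
   65]
 [ 65  69  68  68  67  68  70  69  71  70  70  71  70  67  67  66  71  70
   68]]
```

View pics/topc.png

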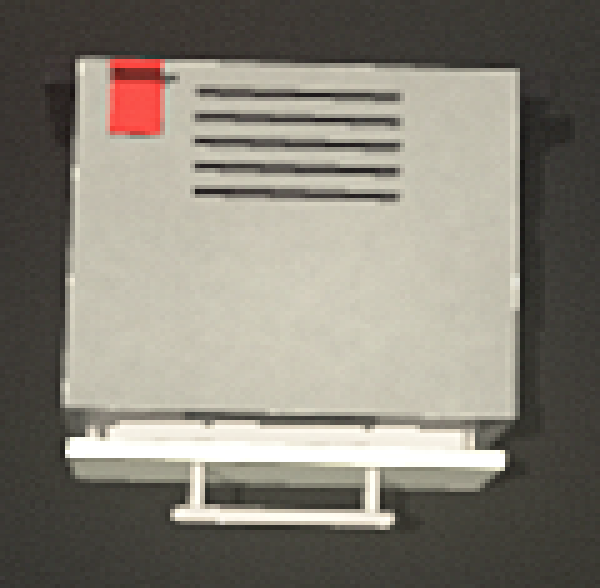

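```bash
python3 - <<'E'
from h import *
im=cv2.imread('pics/top0.png').max(2).astype(float)
ys=[];xs=np.arange(261,304)
for x in xs:
    w=np.clip(im[180:187,x]-75,0,None); ys.append((w*np.arange(180,187)).sum()/w.sum())
p=np.polyfit(xs,ys,1);print(p)
# ends
r=im[182:184].max(0);print(r[255:264],r[300:308])
a=ray('top',(259.8,np.polyval(p,259.8)),90);b=ray('top',(304.3,np.polyval(p,304.3)),90)
print(a,b,(a+b)/2,np.linalg.norm(a-b),np.arctan2((a-b)[1],(a-b)[0])-np.pi/2)
# unit top edges
for q in [(240,157.5),(328.6,159.4),(240.4,74),(329,76.4)]: print(q,ray('top',q,118))
for q in [(238.5,166),(326,170)]: print(ray('top',q,108))
# scene check
for q in (a,b): print(proj('scene',q))
for q in [(224,215),(257,212)]:print(ray('scene',q,90))
for n,q,z in [('bearing',(363,241),4),('block',(167,206),24),('motor',(372,187),46),('box',(123,175),70),('driver1',(390,225),10),('driver2',(452,248),15),('rod1',(91,262),5),('rod2',(129,227),5)]: print(n,ray('top',q,z)[:2].round())
E
```

```text
[2.52016153e-02 1.75265380e+02]
[ 71.  68.  67.  55. 198. 255. 255. 255. 254.] [253. 255. 255. 232.  74.  53.  60.  63.]
[618.94179026   9.85101825  90.        ] [ 616.76445525 -119.65097849   90.        ] [617.85312275 -54.89998012  90.        ] 129.52029935823649 -0.016811554512455196
(240, 157.5) [684.4008422   66.99498058 118.        ]
(328.6, 159.4) [ 681.20629878 -186.29518768  118.        ]
(240.4, 74) [934.42082335  69.47058407 118.        ]
(329, 76.4) [ 929.97341352 -191.11656742  118.        ]
[661.63075589  71.45768434 108.        ]
[ 652.21474709 -180.20716041  108.        ]
[255.76823409 211.53337332]
[222.13675094 215.01879623]
[ 617.83990817 -112.65921177   90.        ]
[622.30414302  14.04653819  90.        ]
bearing [ 450. -310.]
block [552. 292.]
motor [ 613. -330.]
box [639. 415.]
driver1 [ 500. -393.]
driver2 [ 431. -579.]
rod1 [381. 521.]
rod2 [488. 411.]
```

```bash
cat >> h.py <<'E'
def go(X,yaw=None):
    s=env.state(); p=s['eef_pos']; r=s['tcp_rot']; y=r[2]
    from scipy.spatial.transform import Rotation as Ro
    M=Ro.from_euler('xyz',r).as_matrix()
    if yaw is None: yaw=y
    T=Ro.from_euler('xyz',[-np.pi/2,0,yaw]).as_matrix()
    print('slide',((M.T@(np.array(X)-p))/1000).round(4),'dr',Ro.from_matrix(M.T@T).as_rotvec().round(4))
    print('t',round(s['t'],2),'p',p.round(1),'rot',r.round(3),'F',s['ft_force'].round(1),'M',s['moment'].round(2),'op',round(s['opening']*95.1,1),'j',s['joints'].round(2))
E
python3 -c "
from h import *
go([618,-55,150],-1.588)"
```

```text
slide [ 0.6064  0.0646 -0.4936] dr [8.0000e-04 1.2862e+00 5.0000e-04]
t 0.15 p [185.7 596.6 214.2] rot [-1.572  0.    -0.302] F [ 0.  -0.5 -0.6] M [ 0.04 -0.   -0.04] op 95.2 j [ 1.16  0.49  1.56 -0.    1.09 -0.11]
```

>>> drive_tool --steps '[{"slide": [0.6064,0,-0.4936],"dr": [0,1.286,0],"fingers": 0.028},{"slide": [0.6064,0,-0.4936],"dr": [0,1.286,0],"fingers": 0.028},{"slide": [0.6064,0,-0.4936],"dr": [0,1.286,0],"fingers": 0.028},{"slide": [0.6064,0,-0.4936],"dr": [0,1.286,0],"fingers": 0.028},{"slide": [0.6064,0,-0.4936],"dr": [0,1.286,0],"fingers": 0.028}]'

```text
t: 0.57
eef_pos: [301.4, 421.4, 214.5]
tcp_rot: [-1.571, -0.0, -0.932]
ft_force: [0.6, 0.5, -0.6]
opening: 0.707
```

```bash
python3 -c "
from h import *
go([618,-55,214],-1.588)"
```

```text
slide [ 5.713e-01  5.000e-04 -2.970e-02] dr [2.000e-04 6.557e-01 1.000e-04]
t 0.57 p [301.4 421.4 214.5] rot [-1.571 -0.    -0.932] F [ 0.6  0.5 -0.6] M [-0.03 -0.01  0.02] op 67.2 j [ 0.82  0.34  1.82 -0.    0.98  0.18]
```

>>> drive_tool --steps '[{"slide": [0.5713,0,-0.0297],"dr": [0,0.655,0],"fingers": 0.028},{"slide": [0.5713,0,-0.0297],"dr": [0,0.655,0],"fingers": 0.028},{"slide": [0.5713,0,-0.0297],"dr": [0,0.655,0],"fingers": 0.028},{"slide": [0.5713,0,-0.0297],"dr": [0,0.655,0],"fingers": 0.028},{"slide": [0.5713,0,-0.0297],"dr": [0,0.655,0],"fingers": 0.028}]'

```text
t: 0.98
eef_pos: [417.8, 248.4, 214.7]
tcp_rot: [-1.571, 0.0, -1.558]
ft_force: [0.4, 0.3, -0.2]
opening: 0.354
```

```bash
python3 -c "
from h import *
go([618,-55,180],-1.588)"
```

```text
slide [0.306  0.0347 0.1962] dr [-0.0001  0.0302 -0.0001]
t 0.98 p [417.8 248.4 214.7] rot [-1.571  0.    -1.558] F [ 0.4  0.3 -0.2] M [-0.03  0.06  0.01] op 33.7 j [0.4  0.29 1.89 0.   0.96 0.39]
```

>>> drive_tool --steps '[{"slide": [0.306,0.03,0.1962],"dr": [0,0.03,0],"fingers": 0.028},{"slide": [0.306,0.03,0.1962],"dr": [0,0.03,0],"fingers": 0.028},{"slide": [0.306,0.03,0.1962],"dr": [0,0.03,0],"fingers": 0.028},{"slide": [0.306,0.03,0.1962],"dr": [0,0.03,0],"fingers": 0.028},{"slide": [0.306,0.03,0.1962],"dr": [0,0.03,0],"fingers": 0.028}]'

```text
t: 1.4
eef_pos: [533.3, 75.7, 197.3]
tcp_rot: [-1.571, 0.0, -1.582]
ft_force: [0.0, 0.2, -0.5]
opening: 0.294
```

```bash
python3 -c "
from h import *
go([618,-55,180],-1.588)"
```

```text
slide [0.1297 0.0173 0.0862] dr [ 0.0001  0.006  -0.0001]
t 1.4 p [533.3  75.7 197.3] rot [-1.571  0.    -1.582] F [ 0.   0.2 -0.5] M [-0.04  0.01 -0.01] op 28.0 j [0.02 0.39 1.79 0.   0.96 0.03]
```

>>> drive_tool --steps '[{"slide": [0.1297,0.0173,0.0862],"dr": [0,0.006,0],"fingers": 0.028},{"slide": [0.1297,0.0173,0.0862],"dr": [0,0.006,0],"fingers": 0.028},{"slide": [0.1297,0.0173,0.0862],"dr": [0,0.006,0],"fingers": 0.028},{"slide": [0.1297,0.0173,0.0862],"dr": [0,0.006,0],"fingers": 0.028},{"slide": [0.1297,0.0173,0.0862],"dr": [0,0.006,0],"fingers": 0.028}]'

```text
t: 1.82
eef_pos: [619.5, -57.8, 178.7]
tcp_rot: [-1.571, -0.001, -1.592]
ft_force: [0.0, 0.1, 0.4]
opening: 0.294
```

```bash
python3 -c "
from h import *
go([618,-55,130],-1.588)
m=optics.camera_model('wrist');im=optics.read_camera('wrist');cv2.imwrite('pics/w1.png',im[:,:,::-1])
print(proj('wrist',[618,-55,88],m),proj('wrist',[618.8,4,88],m),proj('wrist',[617,-114,88],m))
np.savez('w1.npz',**m)"
```

```text
slide [-0.0028  0.0487 -0.0015] dr [ 0.     -0.0036  0.0006]
t 1.82 p [619.5 -57.8 178.7] rot [-1.571e+00 -1.000e-03 -1.592e+00] F [0.  0.1 0.4] M [-0.11  0.04 -0.01] op 28.0 j [-0.2   0.52  1.61 -0.    1.01 -0.18]
[251.82830479 192.28206484] [251.17580007 129.53800202] [252.20740112 247.61465696]
```

View pics/w1.png

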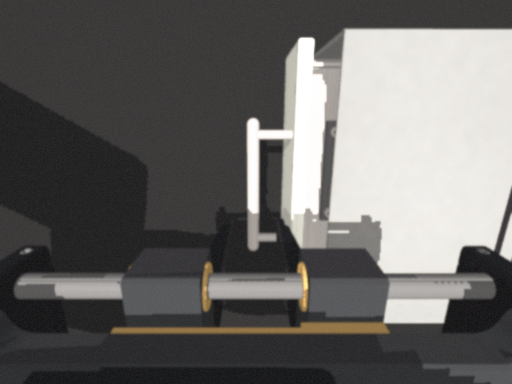

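```bash
python3 -c "
from h import *
m=dict(np.load('w1.npz'))
for q in [(253.5,122),(253.7,247),(253.5,180),(301,42),(300,230),(307,45)]: print(q,ray('wrist',q,88,m).round(1),ray('wrist',q,108,m).round(1))"
```

```text
(253.5, 122) [621.   10.5  88. ] [621.1  11.7 108. ]
(253.7, 247) [ 618.5 -113.3   88. ] [ 618.8 -102.6  108. ]
(253.5, 180) [619.9 -42.9  88. ] [620.  -37.6 108. ]
(301, 42) [661.7  74.1  88. ] [658.6  70.3 108. ]
(300, 230) [665.2 -95.4  88. ] [661.9 -86.1 108. ]
(307, 45) [666.7  71.7  88. ] [663.3  68.2 108. ]
```

```bash
python3 -c "
from h import *
go([619.3,-52,69],-1.588)"
```

```text
slide [-0.0035  0.1099  0.0014] dr [ 0.0012 -0.0031 -0.0002]
t 1.87 p [618.  -55.5 178.9] rot [-1.572  0.    -1.591] F [-0.4  0.6  0. ] M [-0.08  0.13 -0.  ] op 28.1 j [-0.2   0.52  1.61 -0.    1.01 -0.18]
```

>>> drive_tool --steps '[{"slide": [-0.003,0.02,0.0013],"dr": [0,0,0],"fingers": 0.028},{"slide": [-0.003,0.05,0.0013],"dr": [0,0,0],"fingers": 0.028},{"slide": [-0.003,0.08,0.0013],"dr": [0,0,0],"fingers": 0.028},{"slide": [-0.003,0.11,0.0013],"dr": [0,0,0],"fingers": 0.028},{"slide": [-0.003,0.11,0.0013],"dr": [0,0,0],"fingers": 0.018}]'

```text
t: 2.28
eef_pos: [615.7, -48.5, 65.5]
tcp_rot: [-1.579, 0.002, -1.587]
ft_force: [-1.0, -0.2, -0.7]
opening: 0.262
```

>>> drive_tool --steps '[{"slide": [0,0,0],"dr": [0,0,0],"fingers": 0.0},{"slide": [0,0,0],"dr": [0,0,0],"fingers": 0.0},{"slide": [0,0,0],"dr": [0,0,0],"fingers": 0.0}]'

```text
t: 2.53
eef_pos: [619.1, -49.6, 71.9]
tcp_rot: [-1.569, 0.0, -1.588]
ft_force: [-0.2, 2.7, -1.3]
opening: 0.105
```

```bash
python3 -c "
from h import *
go([455,-52,69],-1.588)"
```

```text
slide [ 0.0052  0.0027 -0.164 ] dr [-0.0018  0.0004 -0.    ]
t 2.53 p [619.1 -49.6  71.9] rot [-1.569  0.    -1.588] F [-0.2  2.7 -1.3] M [ 0.28  0.13 -0.02] op 10.0 j [-0.19  0.65  1.7   0.    0.79 -0.17]
```

>>> drive_tool --steps '[{"slide": [0,0,-0.008],"dr": [0,0,0],"fingers": 0.0},{"slide": [0,0,-0.025],"dr": [0,0,0],"fingers": 0.0},{"slide": [0,0,-0.045],"dr": [0,0,0],"fingers": 0.0},{"slide": [0,0,-0.065],"dr": [0,0,0],"fingers": 0.0},{"slide": [0,0,-0.085],"dr": [0,0,0],"fingers": 0.0}]'

```text
t: 2.95
eef_pos: [534.3, -47.7, 71.9]
tcp_rot: [-1.566, 0.0, -1.588]
ft_force: [5.5, 8.8, -3.3]
opening: 0.105
```

>>> drive_tool --steps '[{"slide": [0,0,-0.018],"dr": [0,0,0],"fingers": 0.0},{"slide": [0,0,-0.032],"dr": [0,0,0],"fingers": 0.0},{"slide": [0,0,-0.044],"dr": [0,0,0],"fingers": 0.0},{"slide": [0,0,-0.054],"dr": [0,0,0],"fingers": 0.0},{"slide": [0,0,-0.06],"dr": [0,0,0],"fingers": 0.0}]'

```text
t: 3.37
eef_pos: [473.7, -46.4, 71.9]
tcp_rot: [-1.568, 0.001, -1.588]
ft_force: [4.4, 15.0, 0.4]
opening: 0.107
```

```bash
python3 -c "
from h import *
go([455,-52,69],-1.588)"
```

```text
slide [ 0.0059  0.0028 -0.0186] dr [-0.0032 -0.0004 -0.0008]
t 3.37 p [473.7 -46.4  71.9] rot [-1.568e+00  1.000e-03 -1.588e+00] F [ 4.4 15.   0.4] M [ 2.56 -0.62 -0.04] op 10.2 j [-0.24  0.5   2.06  0.    0.58 -0.22]
```

>>> drive_tool --steps '[{"slide": [-0.001,0,-0.003],"dr": [0,0,0],"fingers": 0.0},{"slide": [-0.002,0,-0.006],"dr": [0,0,0],"fingers": 0.0},{"slide": [-0.003,0,-0.009],"dr": [0,0,0],"fingers": 0.0}]'

```text
t: 3.62
eef_pos: [467.6, -45.9, 71.9]
tcp_rot: [-1.563, -0.003, -1.587]
ft_force: [20.0, -16.9, -12.0]
opening: 0.108
```

>>> drive_tool --steps '[{"slide": [0,0,-0.003],"dr": [0,0,0],"fingers": 0.0},{"slide": [0,0,-0.006],"dr": [0,0,0],"fingers": 0.0},{"slide": [0,0,-0.006],"dr": [0,0,0],"fingers": 0.0}]'

```text
t: 3.87
eef_pos: [467.7, -46.2, 72.1]
tcp_rot: [-1.55, -0.004, -1.589]
ft_force: [36.3, -0.6, -24.6]
opening: 0.107
```

>>> drive_tool --steps '[{"slide": [0,0,0.004],"dr": [0,0,0],"fingers": 0.0},{"slide": [0,0,0.008],"dr": [0,0,0],"fingers": 0.0},{"slide": [0,0,0.008],"dr": [0,0,0],"fingers": 0.0}]'

```text
t: 4.12
eef_pos: [469.3, -46.0, 71.9]
tcp_rot: [-1.565, -0.003, -1.587]
ft_force: [1.5, -13.1, 3.5]
opening: 0.105
```

>>> drive_tool --steps '[{"slide": [0,0,0],"dr": [0,0,0],"fingers": 0.026},{"slide": [0,0,0],"dr": [0,0,0],"fingers": 0.026},{"slide": [0,0,0],"dr": [0,0,0],"fingers": 0.026}]'

```text
t: 4.37
eef_pos: [466.9, -44.4, 70.8]
tcp_rot: [-1.57, -0.0, -1.588]
ft_force: [0.1, -0.3, 0.0]
opening: 0.246
```

```bash
python3 -c "
from h import *
go([468,-48,69],-1.588)"
```

```text
slide [0.0036 0.0018 0.0012] dr [-0.0009  0.0001  0.0001]
t 4.37 p [466.9 -44.4  70.8] rot [-1.57  -0.    -1.588] F [ 0.1 -0.3  0. ] M [-0.03  0.08 -0.  ] op 23.4 j [-0.24  0.5   2.08  0.    0.57 -0.22]
```

>>> drive_tool --steps '[{"slide": [0,0,-0.006],"dr": [0,0,0],"fingers": 0.026},{"slide": [0,0,-0.012],"dr": [0,0,0],"fingers": 0.026},{"slide": [0,0,-0.014],"dr": [0,0,0],"fingers": 0.026},{"slide": [0,0,-0.014],"dr": [0,0,0],"fingers": 0.026}]'

```text
t: 4.7
eef_pos: [459.8, -45.4, 71.2]
tcp_rot: [-1.554, -0.003, -1.588]
ft_force: [32.5, 0.6, -16.9]
opening: 0.273
```

>>> drive_tool --steps '[{"slide": [0,0,0.007],"dr": [0,0,0],"fingers": 0.026},{"slide": [0,0,0.014],"dr": [0,0,0],"fingers": 0.026},{"slide": [0,-0.03,0.014],"dr": [0,0,0],"fingers": 0.026},{"slide": [0,-0.07,0.014],"dr": [0,0,0],"fingers": 0.026},{"slide": [0,-0.11,0.014],"dr": [0,0,0],"fingers": 0.026}]'

```text
t: 5.12
eef_pos: [465.5, -44.1, 180.9]
tcp_rot: [-1.575, 0.001, -1.588]
ft_force: [0.5, -0.1, 0.0]
opening: 0.273
```

```bash
python3 -c "
from h import *
go([590,-50,180],-1.588)
im=optics.read_camera('top');cv2.imwrite('pics/t2.png',im[:,:,::-1])
c=im[110:290,180:380,::-1];cv2.imwrite('pics/t2c.png',cv2.resize(c,None,fx=3.3,fy=3.3,interpolation=cv2.INTER_NEAREST))
m=optics.camera_model('wrist');im=optics.read_camera('wrist');cv2.imwrite('pics/w2.png',im[:,:,::-1])
np.savez('w2.npz',**m)"
```

```text
slide [0.0038 0.0004 0.1246] dr [ 0.0038  0.0003 -0.0009]
t 5.12 p [465.5 -44.1 180.9] rot [-1.575e+00  1.000e-03 -1.588e+00] F [ 0.5 -0.1  0. ] M [-0.12  0.02 -0.04] op 25.9 j [-0.24  0.31  1.97  0.    0.86 -0.22]
```

View pics/w2.png

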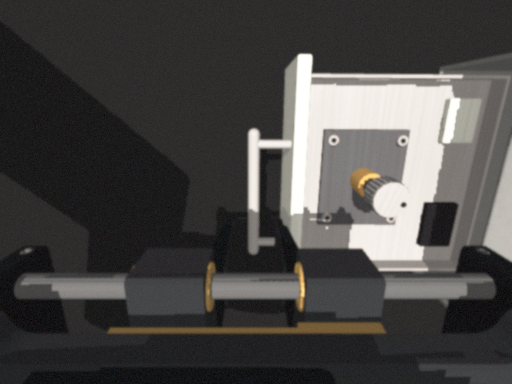

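View pics/t2c.png

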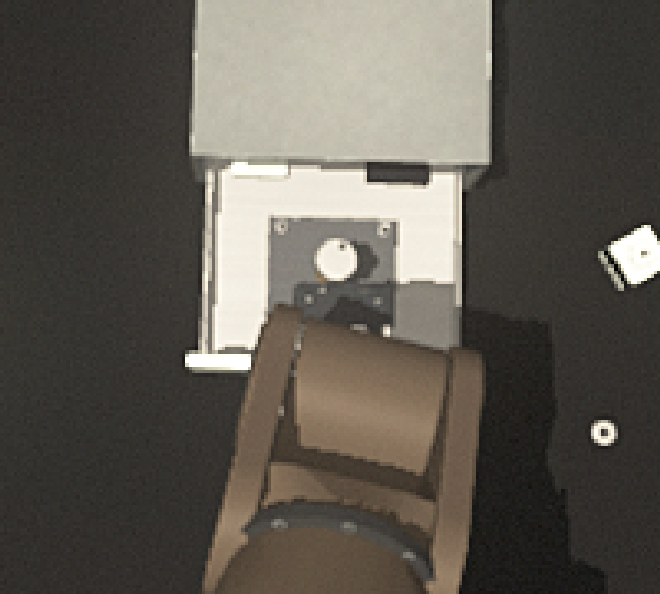

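```bash
python3 -c "
from h import *
m=dict(np.load('w2.npz'))
print(ray('wrist',(390,197),103,m),ray('wrist',(404,205),103,m),ray('top',(281.8,188.8),103), ray('top',(180+342/3.3,110+246/3.3),103))
im=cv2.imread('pics/w2.png')[150:240,330:430];cv2.imwrite('pics/w2c.png',cv2.resize(im,None,fx=6,fy=6,interpolation=cv2.INTER_NEAREST))
h=np.array([468,-46.]);print('from handle',h+132*np.array([np.cos(-.021),np.sin(-.021)]))
"
```

```text
[597.8933089  -47.20830545 103.        ] [612.27882935 -55.51268842 103.        ] [597.2615778  -53.38360601 103.        ] [609.63333172 -58.65045527 103.        ]
from handle [599.97089507 -48.77179626]
```

View pics/w2c.png

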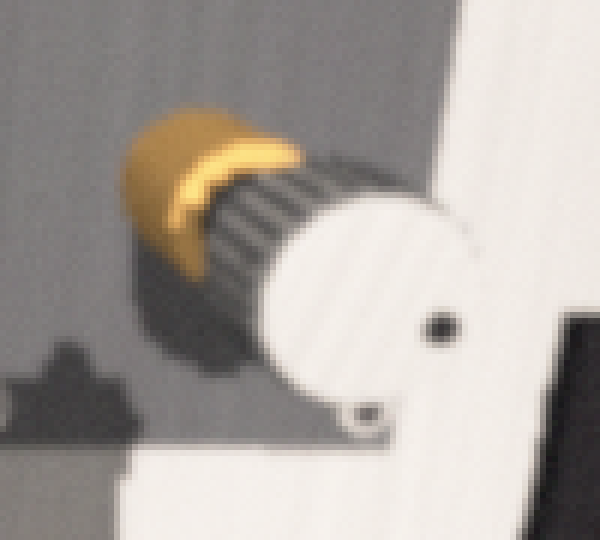

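>>> drive_tool --steps '[{"slide": [0.004,0,0.133],"dr": [0,0,0],"fingers": 0.06},{"slide": [0.004,0,0.133],"dr": [0,0,0],"fingers": 0.06},{"slide": [0.004,0,0.133],"dr": [0,0,0],"fingers": 0.06},{"slide": [0.004,0,0.133],"dr": [0,0,0],"fingers": 0.06},{"slide": [0.004,0,0.133],"dr": [0,0,0],"fingers": 0.06}]'

```text
t: 5.63
eef_pos: [600.8, -50.6, 178.7]
tcp_rot: [-1.572, 0.0, -1.587]
ft_force: [-0.6, -0.6, 0.5]
opening: 0.567
```

```bash
python3 -c "
from h import *
go([598,-50,71],-1.588)
m=optics.camera_model('wrist');im=optics.read_camera('wrist')
print(proj('wrist',[598,-50,103],m))
cv2.imwrite('pics/w3.png',im[:,:,::-1])
c=im[140:260,190:310,::-1];cv2.imwrite('pics/w3c.png',cv2.resize(c,None,fx=5,fy=5,interpolation=cv2.INTER_NEAREST))
np.savez('w3.npz',**m)"
```

```text
slide [-0.0005  0.1077 -0.0026] dr [ 0.0015  0.0006 -0.0004]
t 5.63 p [600.8 -50.6 178.7] rot [-1.572  0.    -1.587] F [-0.6 -0.6  0.5] M [-0.15  0.11 -0.02] op 53.9 j [-0.19  0.5   1.66  0.    0.99 -0.18]
[250.3847994  199.53480953]
```

View pics/w3c.png

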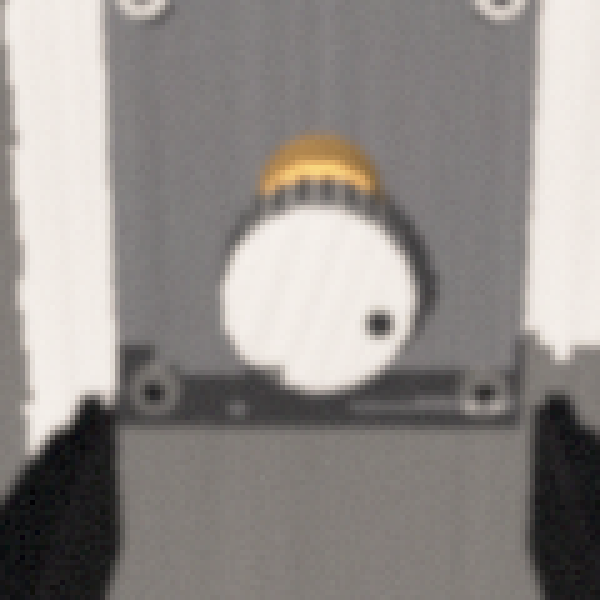

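```bash
python3 -c "
from h import *
m=dict(np.load('w3.npz'))
for z in (99,103): print(ray('wrist',(254,199.6),z,m), (m['R']@ray('wrist',(254,199.6),z,m)+m['t'])[2])
d=ray('wrist',(190+378/5,140+324/5),103,m)-ray('wrist',(254,199.6),103,m);print(d,np.arctan2(d[1],d[0]))
go([601,-50,71],-1.588)"
```

```text
[601.25508279 -51.46537338  99.        ] 262.4720538390682
[601.28849254 -50.11575174 103.        ] 258.25264180692113
[10.52915518 -5.190709    0.        ] -0.4580193749121562
slide [-0.0004  0.1078  0.0022] dr [ 0.0027  0.0006 -0.0005]
t 5.68 p [599.1 -50.4 178.8] rot [-1.573e+00  1.000e-03 -1.587e+00] F [-0.4 -0.9 -0.2] M [-0.11  0.08  0.01] op 57.1 j [-0.19  0.5   1.66  0.    0.99 -0.18]
```

>>> drive_tool --steps '[{"slide": [0,0.02,0.002],"dr": [0,0.12,0],"fingers": 0.06},{"slide": [0,0.045,0.002],"dr": [0,0.24,0],"fingers": 0.06},{"slide": [0,0.07,0.002],"dr": [0,0.36,0],"fingers": 0.06},{"slide": [0,0.095,0.002],"dr": [0,0.48,0],"fingers": 0.06},{"slide": [0,0.108,0.002],"dr": [0,0.5,0],"fingers": 0.06}]'

```text
t: 6.1
eef_pos: [598.8, -50.3, 69.7]
tcp_rot: [-1.575, -0.001, -2.095]
ft_force: [-0.5, -0.1, -1.1]
opening: 0.63
```

>>> drive_tool --steps '[{"slide": [0,0,0],"dr": [0,0,0],"fingers": 0.042},{"slide": [0,0,0],"dr": [0,0,0],"fingers": 0.042}]'

```text
t: 6.27
eef_pos: [600.4, -50.6, 72.2]
tcp_rot: [-1.573, -0.001, -2.087]
ft_force: [-0.1, 0.3, 0.6]
opening: 0.54
```

```bash
python3 -c "
from h import *
go([601,-50,71])
m=optics.camera_model('wrist');im=optics.read_camera('wrist')
cv2.imwrite('pics/w4.png',im[:,:,::-1])
np.savez('w4.npz',**m)"
```

```text
slide [-0.0008  0.0012  0.0003] dr [ 0.0018 -0.      0.0005]
t 6.27 p [600.4 -50.6  72.2] rot [-1.573e+00 -1.000e-03 -2.087e+00] F [-0.1  0.3  0.6] M [-0.11  0.13 -0.02] op 51.3 j [-0.19  0.63  1.75  0.    0.77  0.32]
```

View pics/w4.png

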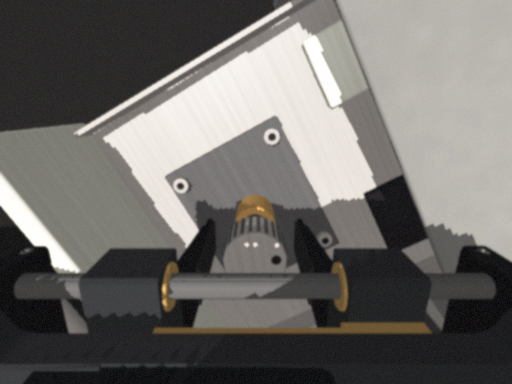

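>>> drive_tool --steps '[{"slide": [0,0,0],"dr": [0,0,0],"fingers": 0.03},{"slide": [0,0,0],"dr": [0,0,0],"fingers": 0.03},{"slide": [0,0,0],"dr": [0,0,0],"fingers": 0.03},{"slide": [0,0,0],"dr": [0,0,0],"fingers": 0.03}]'

```text
t: 6.65
eef_pos: [601.7, -50.5, 73.1]
tcp_rot: [-1.57, 0.0, -2.087]
ft_force: [-3.0, 2.3, 7.0]
opening: 0.376
```

```bash
python3 -c "
from h import *
go([601,-50,71])"
```

```text
slide [-0.0001  0.0021 -0.0008] dr [-0.0005 -0.     -0.0005]
t 6.65 p [601.7 -50.5  73.1] rot [-1.57   0.    -2.087] F [-3.   2.3  7. ] M [ 0.28  0.64 -0.03] op 35.7 j [-0.19  0.63  1.74  0.    0.77  0.32]
```

>>> drive_tool --steps '[{"slide": [0,-0.002,0],"dr": [0,0,0],"fingers": 0.03},{"slide": [0,-0.0022,0],"dr": [0,-0.1,0],"fingers": 0.03},{"slide": [0,-0.0023,0],"dr": [0,-0.2,0],"fingers": 0.03},{"slide": [0,-0.0024,0],"dr": [0,-0.3,0],"fingers": 0.03},{"slide": [0,-0.0024,0],"dr": [0,-0.3,0],"fingers": 0.03}]'

```text
t: 7.07
eef_pos: [601.1, -50.3, 74.4]
tcp_rot: [-1.572, 0.0, -1.783]
ft_force: [-2.8, 3.7, -3.0]
opening: 0.375
```

```bash
python3 -c "
from h import *
go([601,-50,71])"
```

```text
slide [-0.0003  0.0034 -0.0001] dr [ 0.0014  0.     -0.0003]
t 7.07 p [601.1 -50.3  74.4] rot [-1.572  0.    -1.783] F [-2.8  3.7 -3. ] M [ 0.57  0.44 -0.01] op 35.6 j [-0.19  0.63  1.74  0.    0.77  0.02]
```

>>> drive_tool --steps '[{"slide": [0,0.0015,0],"dr": [0,0,0],"fingers": 0.03},{"slide": [0,0.0015,0],"dr": [0,0,0],"fingers": 0.03},{"slide": [0,0.0015,0],"dr": [0,0,0],"fingers": 0.03}]'

```text
t: 7.32
eef_pos: [601.8, -50.3, 73.6]
tcp_rot: [-1.57, 0.0, -1.792]
ft_force: [-3.3, 4.6, 3.9]
opening: 0.374
```

```bash
python3 -c "
from h import *
go([601,-50,71])"
```

```text
slide [-0.0001  0.0026 -0.0008] dr [-0.0004 -0.     -0.0005]
t 7.32 p [601.8 -50.3  73.6] rot [-1.57   0.    -1.792] F [-3.3  4.6  3.9] M [ 0.74  0.45 -0.01] op 35.5 j [-0.19  0.63  1.74  0.    0.77  0.03]
```

>>> drive_tool --steps '[{"slide": [0,-0.0001,0],"dr": [0,-0.1,0],"fingers": 0.03},{"slide": [0,-0.0003,0],"dr": [0,-0.2,0],"fingers": 0.03},{"slide": [0,-0.0004,0],"dr": [0,-0.3,0],"fingers": 0.03},{"slide": [0,-0.0004,0],"dr": [0,-0.3,0],"fingers": 0.03}]'

```text
t: 7.65
eef_pos: [601.7, -50.3, 74.0]
tcp_rot: [-1.57, 0.0, -1.485]
ft_force: [-3.1, 5.1, 4.1]
opening: 0.374
```

```bash
python3 -c "
from h import *
go([601,-50,71])"
```

```text
slide [-0.0004  0.003  -0.0007] dr [-0.0003 -0.     -0.0004]
t 7.65 p [601.7 -50.3  74. ] rot [-1.57   0.    -1.485] F [-3.1  5.1  4.1] M [ 0.8   0.55 -0.02] op 35.6 j [-0.19  0.63  1.74  0.    0.77 -0.28]
```

Still on the thread (pushed up 4 N, z climbing 0.4 mm per 0.3 rad). Continue in small steps.

>>> drive_tool --steps '[{"slide": [0,-0.0001,0],"dr": [0,-0.08,0],"fingers": 0.03},{"slide": [0,-0.0002,0],"dr": [0,-0.16,0],"fingers": 0.03},{"slide": [0,-0.0002,0],"dr": [0,-0.16,0],"fingers": 0.03}]'

```text
t: 7.9
eef_pos: [601.7, -50.3, 74.2]
tcp_rot: [-1.57, 0.0, -1.327]
ft_force: [-3.4, 4.9, 4.9]
opening: 0.373
```

>>> drive_tool --steps '[{"slide": [0,-0.0001,0],"dr": [0,-0.08,0],"fingers": 0.03},{"slide": [0,-0.0002,0],"dr": [0,-0.16,0],"fingers": 0.03},{"slide": [0,-0.0002,0],"dr": [0,-0.16,0],"fingers": 0.03}]'

```text
t: 8.15
eef_pos: [601.7, -50.5, 74.4]
tcp_rot: [-1.57, 0.0, -1.167]
ft_force: [-3.3, 4.0, 4.9]
opening: 0.374
```

>>> drive_tool --steps '[{"slide": [0,-0.0001,0],"dr": [0,-0.08,0],"fingers": 0.03},{"slide": [0,-0.0002,0],"dr": [0,-0.16,0],"fingers": 0.03},{"slide": [0,-0.0002,0],"dr": [0,-0.16,0],"fingers": 0.03}]'

```text
t: 8.4
eef_pos: [601.8, -50.6, 74.6]
tcp_rot: [-1.57, -0.0, -1.008]
ft_force: [-2.6, 3.9, 5.8]
opening: 0.374
```

>>> drive_tool --steps '[{"slide": [0,-0.0001,0],"dr": [0,-0.08,0],"fingers": 0.03},{"slide": [0,-0.0002,0],"dr": [0,-0.16,0],"fingers": 0.03},{"slide": [0,-0.0002,0],"dr": [0,-0.16,0],"fingers": 0.03}]'

```text
t: 8.65
eef_pos: [601.8, -50.8, 74.7]
tcp_rot: [-1.57, -0.0, -0.849]
ft_force: [-2.5, 2.5, 5.2]
opening: 0.373
```

>>> drive_tool --steps '[{"slide": [0,-0.0001,0],"dr": [0,-0.08,0],"fingers": 0.03},{"slide": [0,-0.0002,0],"dr": [0,-0.16,0],"fingers": 0.03},{"slide": [0,-0.0002,0],"dr": [0,-0.16,0],"fingers": 0.03}]'

```text
t: 8.9
eef_pos: [601.9, -51.0, 75.0]
tcp_rot: [-1.571, -0.001, -0.689]
ft_force: [-3.3, 0.9, 5.1]
opening: 0.375
```

>>> drive_tool --steps '[{"slide": [0,-0.0001,0],"dr": [0,-0.08,0],"fingers": 0.03},{"slide": [0,-0.0002,0],"dr": [0,-0.16,0],"fingers": 0.03},{"slide": [0,-0.0002,0],"dr": [0,-0.16,0],"fingers": 0.03}]'

```text
t: 9.15
eef_pos: [601.9, -51.2, 75.1]
tcp_rot: [-1.571, -0.001, -0.53]
ft_force: [-2.9, -0.5, 4.8]
opening: 0.371
```

>>> drive_tool --steps '[{"slide": [0,-0.0001,0],"dr": [0,-0.08,0],"fingers": 0.03},{"slide": [0,-0.0002,0],"dr": [0,-0.16,0],"fingers": 0.03},{"slide": [0,-0.0002,0],"dr": [0,-0.16,0],"fingers": 0.03}]'

```text
t: 9.4
eef_pos: [602.0, -51.5, 75.4]
tcp_rot: [-1.571, -0.001, -0.37]
ft_force: [-3.6, -2.7, 4.3]
opening: 0.371
```

>>> drive_tool --steps '[{"slide": [0,-0.0001,0],"dr": [0,-0.08,0],"fingers": 0.03},{"slide": [0,-0.0002,0],"dr": [0,-0.16,0],"fingers": 0.03},{"slide": [0,-0.0002,0],"dr": [0,-0.16,0],"fingers": 0.03}]'

```text
t: 9.65
eef_pos: [602.0, -51.7, 75.5]
tcp_rot: [-1.572, -0.001, -0.21]
ft_force: [-3.8, -4.6, 4.9]
opening: 0.372
```

>>> drive_tool --steps '[{"slide": [0,-0.0001,0],"dr": [0,-0.08,0],"fingers": 0.03},{"slide": [0,-0.0002,0],"dr": [0,-0.16,0],"fingers": 0.03},{"slide": [0,-0.0002,0],"dr": [0,-0.16,0],"fingers": 0.03}]'

```text
t: 9.9
eef_pos: [601.9, -52.0, 75.5]
tcp_rot: [-1.572, -0.001, -0.05]
ft_force: [-3.3, -7.3, 3.3]
opening: 0.371
```

>>> drive_tool --steps '[{"slide": [0,-0.0001,0],"dr": [0,-0.08,0],"fingers": 0.03},{"slide": [0,-0.0002,0],"dr": [0,-0.16,0],"fingers": 0.03},{"slide": [0,-0.0002,0],"dr": [0,-0.16,0],"fingers": 0.03}]'

```text
t: 10.15
eef_pos: [601.9, -52.3, 75.4]
tcp_rot: [-1.573, -0.0, 0.11]
ft_force: [-1.4, -9.2, -1.8]
opening: 0.375
```

```bash
python3 -c "
from h import *
go([601,-50,71])
m=optics.camera_model('wrist');im=optics.read_camera('wrist')
cv2.imwrite('pics/w5.png',im[:,:,::-1])
np.savez('w5.npz',**m)"
```

```text
slide [-0.0007  0.0044  0.0024] dr [ 0.0019 -0.      0.0005]
t 10.15 p [601.9 -52.3  75.4] rot [-1.573 -0.     0.11 ] F [-1.4 -9.2 -1.8] M [-1.51  0.32 -0.04] op 35.7 j [-0.2   0.63  1.74 -0.    0.77 -1.87]
```

>>> drive_tool --steps '[{"slide": [0,0,0],"dr": [0,0,0],"fingers": 0.048},{"slide": [0,0,0],"dr": [0,0,0],"fingers": 0.048},{"slide": [0,0,0],"dr": [0,0,0],"fingers": 0.048}]'

```text
t: 10.45
eef_pos: [602.0, -50.8, 75.5]
tcp_rot: [-1.571, -0.001, 0.108]
ft_force: [-0.2, 0.2, -0.1]
opening: 0.494
```

```bash
python3 -c "
from h import *
go([601,-50,71])
m=optics.camera_model('wrist');im=optics.read_camera('wrist')
cv2.imwrite('pics/w6.png',im[:,:,::-1])
np.savez('w6.npz',**m)
a=cv2.imread('pics/w5.png');b=cv2.imread('pics/w6.png')
f=lambda c:cv2.resize(c[150:310,180:330],None,fx=2.6,fy=3.5)
cv2.imwrite('pics/cmp.png',np.hstack([f(a),f(b)]))"
```

```text
slide [-0.0009  0.0045  0.0009] dr [ 0.0001 -0.      0.0006]
t 10.45 p [602.  -50.8  75.5] rot [-1.571e+00 -1.000e-03  1.080e-01] F [-0.2  0.2 -0.1] M [-0.    0.01  0.04] op 47.0 j [-0.19  0.63  1.74  0.    0.77 -1.87]
```

View pics/cmp.png

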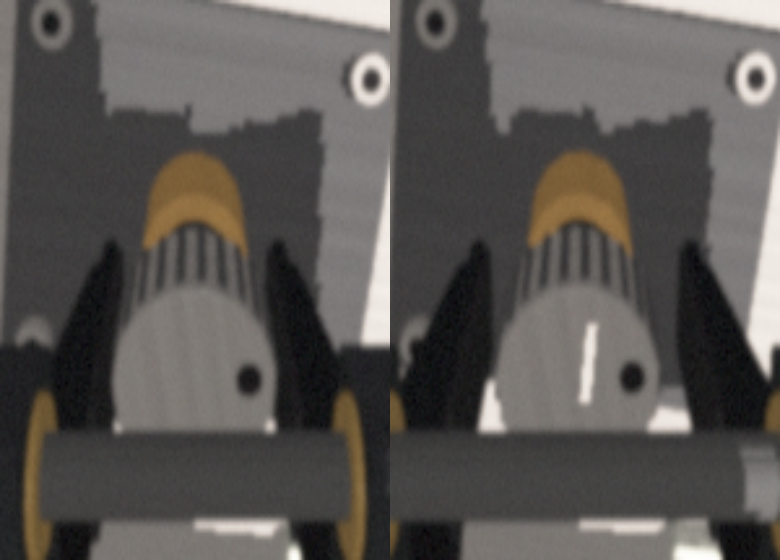

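```bash
python3 -c "
from h import *
m=optics.camera_model('wrist');im=optics.read_camera('wrist')
cv2.imwrite('pics/w7.png',im[:,:,::-1])
b=cv2.imread('pics/w7.png');a=cv2.imread('pics/w6.png')
print(abs(a.astype(int)-b)[190:280,210:300].mean(), abs(a.astype(int)-b).mean())
f=lambda c:cv2.resize(c[150:310,180:330],None,fx=2.6,fy=3.5)
cv2.imwrite('pics/cmp2.png',np.hstack([f(a),f(b)]))
# expected pixel of head top centre at heights
m=dict(np.load('w6.npz'))
for z in (95,100,103,106,108): print(z,proj('wrist',[601.5,-50.5,z],m))
for z in (54,): print('rim',proj('wrist',[601.5,-50.5,z],m))
"
```

```text
3.2461728395061726 3.0027906629774304
95 [253.13683459 247.73494167]
100 [253.09773515 251.98128609]
103 [253.07314472 254.65189891]
106 [253.04764896 257.42083305]
108 [253.03012383 259.32412675]
rim [253.38884446 220.36573437]
```

View pics/cmp2.png

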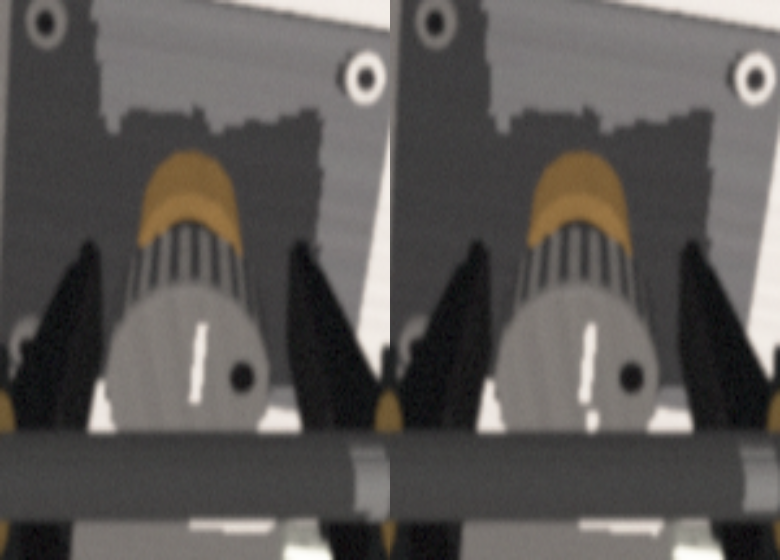

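```bash
python3 -c "
from h import *
f=lambda c:cv2.resize(c[185:285,205:305],None,fx=3.9,fy=5.5,interpolation=cv2.INTER_CUBIC)
a=cv2.imread('pics/w4.png');b=cv2.imread('pics/w6.png')
o=np.hstack([f(a),f(b)]);o=cv2.convertScaleAbs(o,alpha=1.5)
for y in range(0,550,55): cv2.line(o,(0,y),(780,y),(0,90,0),1)
cv2.imwrite('pics/cmp3.png',o)
m4=dict(np.load('w4.npz'));m6=dict(np.load('w6.npz'))
print((m4['R']@[601,-50.5,103]+m4['t']),(m6['R']@[601,-50.5,103]+m6['t']))
print(proj('wrist',[601,-50.5,103],m4),proj('wrist',[601,-50.5,54],m4))
"
```

```text
[  0.21121459  39.63818669 156.39501731] [ -0.72875622  35.54080135 158.68271993]
[254.85499341 262.22383051] [254.8657147  225.84915619]
```

View pics/cmp3.png

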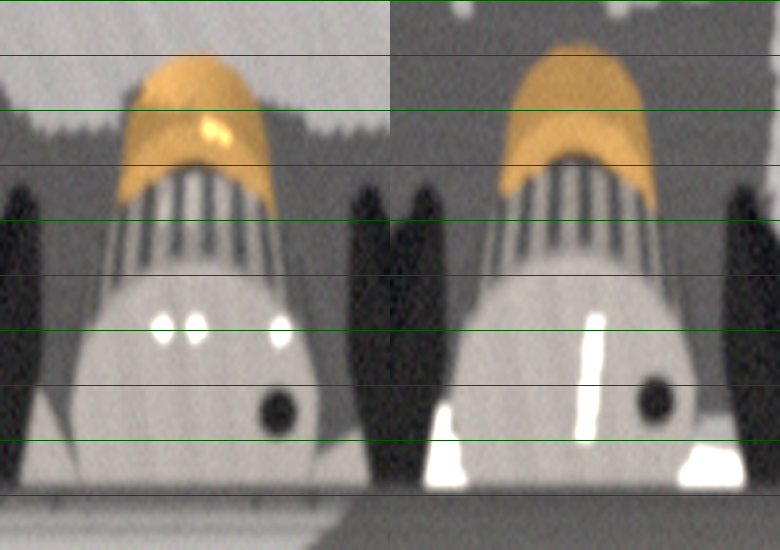

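>>> drive_tool --steps '[{"slide": [0,0,0],"dr": [0,0,0],"fingers": 0.048},{"slide": [0,0,0],"dr": [0,0,0],"fingers": 0.048},{"slide": [0,0,0],"dr": [0,0,0],"fingers": 0.048}]'

```text
t: 10.8
eef_pos: [601.7, -50.6, 75.5]
tcp_rot: [-1.571, -0.0, 0.112]
ft_force: [0.7, -0.5, 0.2]
opening: 0.501
```

```bash
python3 -c "
from h import *
m=optics.camera_model('wrist');im=optics.read_camera('wrist')
cv2.imwrite('pics/w8.png',im[:,:,::-1])
np.savez('w8.npz',**m)
b=cv2.imread('pics/w8.png');a=cv2.imread('pics/w5.png')
f=lambda c:cv2.resize(c[185:285,205:305],None,fx=3.9,fy=5.5,interpolation=cv2.INTER_CUBIC)
o=np.hstack([f(a),f(b)]);o=cv2.convertScaleAbs(o,alpha=1.5)
for y in range(0,550,55): cv2.line(o,(0,y),(780,y),(0,90,0),1)
cv2.imwrite('pics/cmp4.png',o)
for n in '45678':
  g=cv2.GaussianBlur(cv2.imread(f'pics/w{n}.png').max(2),(3,3),0)
  r=g[245:272,262:290]; y,x=np.nonzero(r<45)
  w=(60-np.clip(r.astype(float),0,60)); yy,xx=np.mgrid[245:272,262:290]
  print(n,(w*xx).sum()/w.sum(),(w*yy).sum()/w.sum(), r.min())
"
```

```text
4 275.8828337874659 259.5776566757493 23
5 284.3795581581049 257.35906308224645 24
6 273.3348666053358 257.0827966881325 26
7 272.7894736842105 257.26973684210526 24
8 272.20686367969495 257.82078169685417 23
```

View pics/cmp4.png

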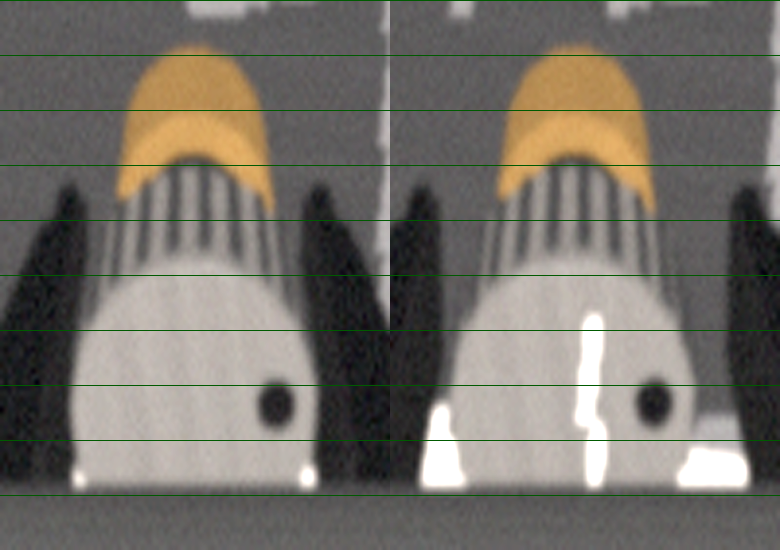

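>>> drive_tool --steps '[{"slide": [0,0,-0.0016],"dr": [0,0,0],"fingers": 0.045},{"slide": [0,0,-0.0016],"dr": [0,0,0],"fingers": 0.03},{"slide": [0,0,-0.0016],"dr": [0,0,0],"fingers": 0.03},{"slide": [0,0,-0.0016],"dr": [0,0,0],"fingers": 0.03},{"slide": [0,0,-0.0016],"dr": [0,0,0],"fingers": 0.03}]'

```text
t: 11.27
eef_pos: [601.9, -52.4, 75.5]
tcp_rot: [-1.571, -0.0, 0.112]
ft_force: [-0.1, -1.7, -0.4]
opening: 0.373
```

>>> drive_tool --steps '[{"slide": [0,0.001,0],"dr": [0,0,0],"fingers": 0.03},{"slide": [0,0.001,0],"dr": [0,0,0],"fingers": 0.03}]'

```text
t: 11.43
eef_pos: [601.9, -52.4, 74.7]
tcp_rot: [-1.571, -0.0, 0.112]
ft_force: [0.3, -1.6, 3.1]
opening: 0.372
```

>>> drive_tool --steps '[{"slide": [0,-0.0001,0],"dr": [0,-0.08,0],"fingers": 0.03},{"slide": [0,-0.0001,0],"dr": [0,-0.08,0],"fingers": 0.03}]'

```text
t: 11.6
eef_pos: [601.9, -52.5, 74.6]
tcp_rot: [-1.571, -0.0, 0.196]
ft_force: [-0.8, -3.3, 0.1]
opening: 0.375
```

>>> drive_tool --steps '[{"slide": [0,0.0015,0],"dr": [0,0,0],"fingers": 0.03},{"slide": [0,0.0015,0],"dr": [0,0,0],"fingers": 0.03},{"slide": [0,0.0015,0],"dr": [0,0,0],"fingers": 0.03}]'

```text
t: 11.85
eef_pos: [601.9, -52.5, 72.4]
tcp_rot: [-1.571, 0.0, 0.19]
ft_force: [1.6, -4.6, -7.3]
opening: 0.371
```

>>> drive_tool --steps '[{"slide": [0,0,0],"dr": [0,0,0],"fingers": 0.03},{"slide": [0,0,0],"dr": [0,0,0],"fingers": 0.03}]'

```text
t: 12.02
eef_pos: [601.9, -52.5, 72.4]
tcp_rot: [-1.571, 0.0, 0.191]
ft_force: [2.5, -5.1, -6.8]
opening: 0.371
```

>>> drive_tool --steps '[{"slide": [0,0,0],"dr": [0,0,0],"fingers": 0.048},{"slide": [0,0,0],"dr": [0,0,0],"fingers": 0.048},{"slide": [0,0,0],"dr": [0,0,0],"fingers": 0.048}]'

```text
t: 12.27
eef_pos: [601.8, -51.9, 73.1]
tcp_rot: [-1.57, 0.0, 0.191]
ft_force: [-0.2, -0.7, -0.1]
opening: 0.49
```

```bash
python3 -c "
from h import *
go([601,-50,71])
m=optics.camera_model('wrist');im=optics.read_camera('wrist')
cv2.imwrite('pics/w9.png',im[:,:,::-1])
np.savez('w9.npz',**m)
b=cv2.imread('pics/w9.png');a=cv2.imread('pics/w8.png')
f=lambda c:cv2.resize(c[185:285,205:305],None,fx=3.9,fy=5.5,interpolation=cv2.INTER_CUBIC)
o=np.hstack([f(a),f(b)]);o=cv2.convertScaleAbs(o,alpha=1.5)
for y in range(0,550,55): cv2.line(o,(0,y),(780,y),(0,90,0),1)
cv2.imwrite('pics/cmp5.png',o)
"
```

```text
slide [-0.0004  0.0021  0.002 ] dr [-0.0005 -0.     -0.0001]
t 12.27 p [601.8 -51.9  73.1] rot [-1.57   0.     0.191] F [-0.2 -0.7 -0.1] M [ 0.06  0.01 -0.02] op 46.6 j [-0.2   0.63  1.74  0.    0.77 -1.96]
```

View pics/cmp5.png

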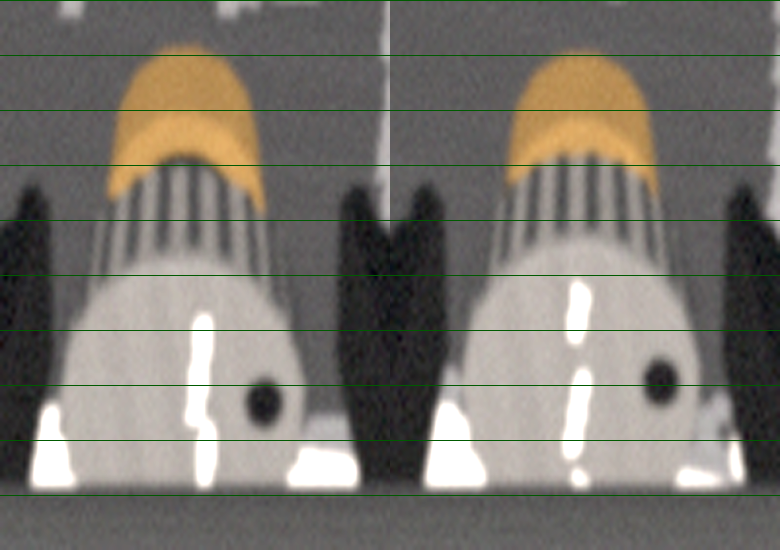

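```bash
cat > dz.py <<'E'
from h import *
from scipy.optimize import least_squares
def dim(n):
    g=cv2.GaussianBlur(cv2.imread(f'pics/w{n}.png').max(2),(3,3),0).astype(float)
    bb=np.zeros(g.shape,np.uint8)
    sub=(g<60).astype(np.uint8)
    k,l,s,c=cv2.connectedComponentsWithStats(sub[235:283,215:297])
    best=[(c[i]+[215,235],s[i][4]) for i in range(1,k) if 20<s[i][4]<110 and s[i][2]<13 and s[i][3]<13]
    # rim: topmost brass pixel
    im=cv2.imread(f'pics/w{n}.png').astype(int); br=(im[:,:,2]-im[:,:,0])>40
    y,x=np.nonzero(br[170:262,225:285])
    return best, y.min()+170, x[y==y.min()].mean()+225
if __name__=='__main__':
    import sys
    for n in sys.argv[1:]:
        b,ry,rx=dim(n); m=dict(np.load(f'w{n}.npz'))
        print(n,b,'brasstop',rx,ry)
        for c,_ in b: print('  ',[ray('wrist',c,z,m).round(1).tolist() for z in (106,103,98)])
E
cp w6.npz w7.npz; python3 dz.py 4 5 6 8 9
```

```text
4 [(array([283.29166667, 239.83333333]), np.int32(24)), (array([275.6875    , 259.58333333]), np.int32(48))] brasstop 254.0 195
   [[621.5, -44.7, 106.0], [621.0, -46.2, 103.0], [620.2, -48.6, 98.0]]
   [[612.4, -53.0, 106.0], [611.8, -54.7, 103.0], [610.7, -57.5, 98.0]]
5 [(array([275.36956522, 258.10869565]), np.int32(46))] brasstop 253.5 194
   [[600.5, -39.7, 106.0], [602.2, -39.3, 103.0], [605.0, -38.6, 98.0]]
6 [(array([272.64583333, 257.35416667]), np.int32(48))] brasstop 252.0 194
   [[600.3, -39.8, 106.0], [602.0, -39.4, 103.0], [604.9, -38.7, 98.0]]
8 [(array([272.28888889, 257.86666667]), np.int32(45))] brasstop 251.5 194
   [[600.4, -39.7, 106.0], [602.1, -39.3, 103.0], [605.0, -38.7, 98.0]]
9 [(array([274.        , 254.13953488]), np.int32(43))] brasstop 253.5 195
   [[596.0, -41.3, 106.0], [597.6, -40.8, 103.0], [600.3, -39.9, 98.0]]
```

>>> drive_tool --steps '[{"slide": [0,0.0035,0],"dr": [0,0,0],"fingers": 0.048},{"slide": [0,0.007,0],"dr": [0,0,0],"fingers": 0.048},{"slide": [0,0.007,0],"dr": [0,0,0],"fingers": 0.048}]'

```text
t: 12.57
eef_pos: [601.5, -52.1, 65.3]
tcp_rot: [-1.57, 0.001, 0.192]
ft_force: [0.9, 0.6, 0.4]
opening: 0.504
```

```bash
python3 -c "
from h import *
go([601,-50,66])
m=optics.camera_model('wrist');im=optics.read_camera('wrist')
cv2.imwrite('pics/w10.png',im[:,:,::-1])
np.savez('w10.npz',**m)
b=cv2.imread('pics/w10.png');a=cv2.imread('pics/w4.png')
f=lambda c:cv2.resize(c[185:285,205:305],None,fx=3.9,fy=5.5,interpolation=cv2.INTER_CUBIC)
o=np.hstack([f(a),f(b)]);o=cv2.convertScaleAbs(o,alpha=1.5)
for y in range(0,550,55): cv2.line(o,(0,y),(780,y),(0,90,0),1)
cv2.imwrite('pics/cmp6.png',o)
";python3 dz.py 10
```

```text
slide [-0.0001 -0.0007  0.0022] dr [-0.0005 -0.     -0.0008]
t 12.57 p [601.5 -52.1  65.3] rot [-1.57e+00  1.00e-03  1.92e-01] F [0.9 0.6 0.4] M [0.06 0.06 0.02] op 48.0 j [-0.2   0.64  1.75  0.    0.75 -1.96]
10 [(array([275.24489796, 261.91836735]), np.int32(49))] brasstop 253.5 198
   [[595.8, -41.4, 106.0], [597.5, -40.8, 103.0], [600.4, -39.8, 98.0]]
```

View pics/cmp6.png

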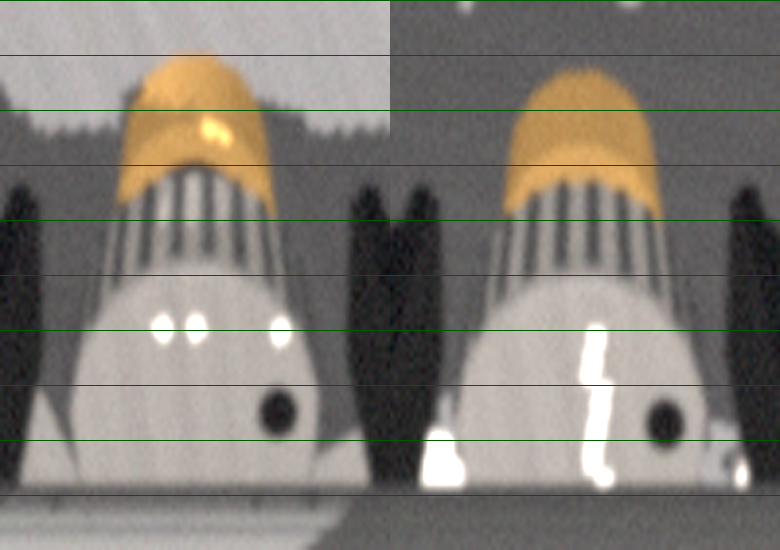

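>>> drive_tool --steps '[{"slide": [0,0,0],"dr": [0,0,0],"fingers": 0.03},{"slide": [0,0,0],"dr": [0,0,0],"fingers": 0.03},{"slide": [0,0,0],"dr": [0,0,0],"fingers": 0.03},{"slide": [0,0,0],"dr": [0,0,0],"fingers": 0.03}]'

```text
t: 12.95
eef_pos: [602.0, -52.6, 66.2]
tcp_rot: [-1.571, -0.0, 0.192]
ft_force: [1.3, -3.2, -0.3]
opening: 0.375
```

>>> drive_tool --steps '[{"slide": [0,0.0001,0],"dr": [0,0.08,0],"fingers": 0.03},{"slide": [0,0.0002,0],"dr": [0,0.16,0],"fingers": 0.03},{"slide": [0,0.0003,0],"dr": [0,0.24,0],"fingers": 0.03},{"slide": [0,0.0004,0],"dr": [0,0.3,0],"fingers": 0.03}]'

```text
t: 13.28
eef_pos: [601.9, -52.1, 65.8]
tcp_rot: [-1.57, -0.0, -0.112]
ft_force: [0.4, 1.4, 0.5]
opening: 0.374
```

>>> drive_tool --steps '[{"slide": [0,0.00015,0],"dr": [0,0.12,0],"fingers": 0.03},{"slide": [0,0.0003,0],"dr": [0,0.24,0],"fingers": 0.03},{"slide": [0,0.00045,0],"dr": [0,0.36,0],"fingers": 0.03},{"slide": [0,0.0006,0],"dr": [0,0.48,0],"fingers": 0.03},{"slide": [0,0.00075,0],"dr": [0,0.6,0],"fingers": 0.03}]'

```text
t: 13.7
eef_pos: [602.3, -51.1, 65.1]
tcp_rot: [-1.569, 0.0, -0.714]
ft_force: [3.3, 9.3, -0.0]
opening: 0.376
```

>>> drive_tool --steps '[{"slide": [0,0.00015,0],"dr": [0,0.12,0],"fingers": 0.03},{"slide": [0,0.0003,0],"dr": [0,0.24,0],"fingers": 0.03},{"slide": [0,0.00045,0],"dr": [0,0.36,0],"fingers": 0.03},{"slide": [0,0.0006,0],"dr": [0,0.48,0],"fingers": 0.03},{"slide": [0,0.00075,0],"dr": [0,0.6,0],"fingers": 0.03}]'

```text
t: 14.12
eef_pos: [602.3, -50.5, 64.3]
tcp_rot: [-1.569, 0.002, -1.314]
ft_force: [3.4, 12.2, -0.3]
opening: 0.375
```

>>> drive_tool --steps '[{"slide": [-0.0012,0.00015,0.0003],"dr": [0,0.12,0],"fingers": 0.03},{"slide": [-0.0012,0.0003,0.0003],"dr": [0,0.24,0],"fingers": 0.03},{"slide": [-0.0012,0.00045,0.0003],"dr": [0,0.36,0],"fingers": 0.03},{"slide": [-0.0012,0.0006,0.0003],"dr": [0,0.48,0],"fingers": 0.03},{"slide": [-0.0012,0.00075,0.0003],"dr": [0,0.6,0],"fingers": 0.03}]'

```text
t: 14.53
eef_pos: [602.4, -50.5, 63.6]
tcp_rot: [-1.57, 0.001, -1.914]
ft_force: [3.4, 4.2, -0.7]
opening: 0.376
```

```bash
python3 -c "
from h import *
go([601,-50,66])"
```

```text
slide [ 0.0001 -0.0024 -0.0015] dr [-0.0012 -0.     -0.0011]
t 14.53 p [602.4 -50.5  63.6] rot [-1.570e+00  1.000e-03 -1.914e+00] F [ 3.4  4.2 -0.7] M [ 0.51 -0.51  0.06] op 35.8 j [-0.19  0.64  1.75  0.    0.75  0.15]
```

>>> drive_tool --steps '[{"slide": [0,0.00015,0],"dr": [0,0.12,0],"fingers": 0.03},{"slide": [0,0.0003,0],"dr": [0,0.24,0],"fingers": 0.03},{"slide": [0,0.00045,0],"dr": [0,0.36,0],"fingers": 0.03},{"slide": [0,0.0006,0],"dr": [0,0.48,0],"fingers": 0.03},{"slide": [0,0.00075,0],"dr": [0,0.6,0],"fingers": 0.03}]'

```text
t: 14.95
eef_pos: [602.6, -51.0, 62.9]
tcp_rot: [-1.57, 0.001, -2.514]
ft_force: [3.0, -0.8, -1.3]
opening: 0.373
```

>>> drive_tool --steps '[{"slide": [0,0.00015,0],"dr": [0,0.12,0],"fingers": 0.03},{"slide": [0,0.0003,0],"dr": [0,0.24,0],"fingers": 0.03},{"slide": [0,0.00045,0],"dr": [0,0.36,0],"fingers": 0.03},{"slide": [0,0.0006,0],"dr": [0,0.48,0],"fingers": 0.03},{"slide": [0,0.00075,0],"dr": [0,0.6,0],"fingers": 0.03}]'

```text
t: 15.37
eef_pos: [602.7, -52.0, 62.2]
tcp_rot: [-1.569, 0.002, -3.113]
ft_force: [2.7, -8.3, -0.9]
opening: 0.374
```

>>> drive_tool --steps '[{"slide": [0,0.00015,0.0015],"dr": [0,0.12,0],"fingers": 0.03},{"slide": [0,0.0003,0.0015],"dr": [0,0.24,0],"fingers": 0.03},{"slide": [0,0.00045,0.0015],"dr": [0,0.36,0],"fingers": 0.03},{"slide": [0,0.0006,0.0015],"dr": [0,0.48,0],"fingers": 0.03},{"slide": [0,0.00075,0.0015],"dr": [0,0.6,0],"fingers": 0.03}]'

```text
t: 15.78
eef_pos: [602.2, -53.1, 61.3]
tcp_rot: [-1.571, 0.001, 2.57]
ft_force: [0.1, -6.1, -1.0]
opening: 0.375
```

>>> drive_tool --steps '[{"slide": [0,0.00015,0],"dr": [0,0.12,0],"fingers": 0.03},{"slide": [0,0.0003,0],"dr": [0,0.24,0],"fingers": 0.03},{"slide": [0,0.00045,0],"dr": [0,0.36,0],"fingers": 0.03},{"slide": [0,0.0006,0],"dr": [0,0.48,0],"fingers": 0.03},{"slide": [0,0.0006,0],"dr": [0,0.48,0],"fingers": 0.03}]'

```text
t: 16.2
eef_pos: [601.5, -53.7, 60.6]
tcp_rot: [-1.57, 0.001, 2.088]
ft_force: [-1.5, -8.9, 0.0]
opening: 0.376
```

```bash
python3 -c "
from h import *
go([601,-50,66])
m=optics.camera_model('wrist');im=optics.read_camera('wrist')
cv2.imwrite('pics/w11.png',im[:,:,::-1])
np.savez('w11.npz',**m)
b=cv2.imread('pics/w11.png');a=cv2.imread('pics/w10.png')
f=lambda c:cv2.resize(c[185:285,205:305],None,fx=3.9,fy=5.5,interpolation=cv2.INTER_CUBIC)
o=np.hstack([f(a),f(b)]);o=cv2.convertScaleAbs(o,alpha=1.5)
cv2.imwrite('pics/cmp7.png',o)
";python3 dz.py 11
```

```text
slide [ 0.0035 -0.0054 -0.0014] dr [-0.0012 -0.     -0.0006]
t 16.2 p [601.5 -53.7  60.6] rot [-1.570e+00  1.000e-03  2.088e+00] F [-1.5 -8.9  0. ] M [-1.6   0.63 -0.06] op 35.8 j [-0.2   0.65  1.75 -0.    0.74  2.43]
11 [(array([276.28888889, 260.13333333]), np.int32(45))] brasstop 253.0 199
   [[597.5, -65.3, 106.0], [596.4, -63.9, 103.0], [594.6, -61.5, 98.0]]
```

View pics/cmp7.png

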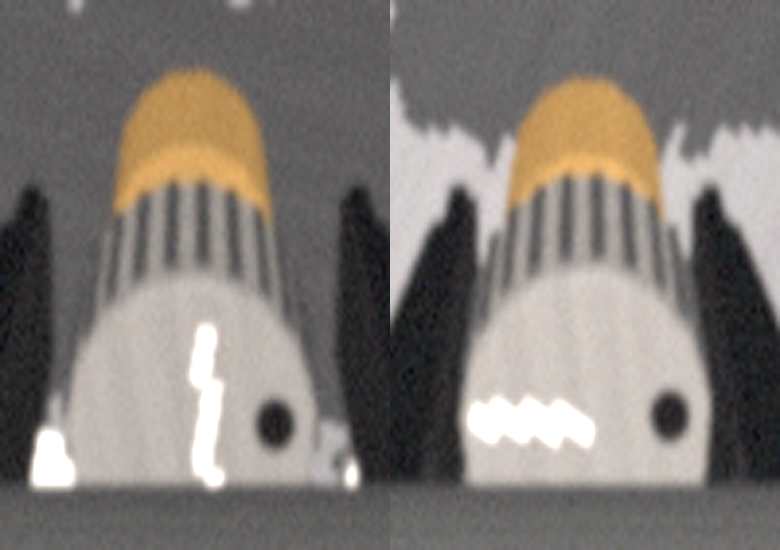

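>>> drive_tool --steps '[{"slide": [0,0,0],"dr": [0,0,0],"fingers": 0.054},{"slide": [0,0,0],"dr": [0,0,0],"fingers": 0.054},{"slide": [0,0,0],"dr": [0,0,0],"fingers": 0.054}]'

```text
t: 16.5
eef_pos: [601.9, -52.4, 60.6]
tcp_rot: [-1.571, -0.0, 2.095]
ft_force: [1.0, -0.3, 0.9]
opening: 0.526
```

```bash
python3 -c "
from h import *
go([601.8,-51.7,60])"
```

```text
slide [ 0.0006  0.0006 -0.0002] dr [ 0.0003 -0.      0.0002]
t 16.5 p [601.9 -52.4  60.6] rot [-1.571 -0.     2.095] F [ 1.  -0.3  0.9] M [ 0.13  0.1  -0.  ] op 50.0 j [-0.2   0.65  1.75  0.    0.74  2.42]
```

>>> drive_tool --steps '[{"slide": [0,0,0],"dr": [0,-0.6,0],"fingers": 0.054},{"slide": [0,0,0],"dr": [0,-0.6,0],"fingers": 0.054},{"slide": [0,0,0],"dr": [0,-0.6,0],"fingers": 0.054},{"slide": [0,0,0],"dr": [0,-0.6,0],"fingers": 0.054},{"slide": [0,0,0],"dr": [0,-0.6,0],"fingers": 0.054}]'

```text
t: 16.92
eef_pos: [601.9, -52.2, 60.6]
tcp_rot: [-1.571, -0.0, 2.702]
ft_force: [-0.2, -0.5, 0.4]
opening: 0.566
```

>>> drive_tool --steps '[{"slide": [0,0,0],"dr": [0,-0.6,0],"fingers": 0.054},{"slide": [0,0,0],"dr": [0,-0.6,0],"fingers": 0.054},{"slide": [0,0,0],"dr": [0,-0.6,0],"fingers": 0.054},{"slide": [0,0,0],"dr": [0,-0.6,0],"fingers": 0.054},{"slide": [0,0,0],"dr": [0,-0.6,0],"fingers": 0.054}]'

```text
t: 17.33
eef_pos: [601.9, -52.2, 60.6]
tcp_rot: [-1.571, 0.0, -2.981]
ft_force: [-0.1, 0.2, 0.5]
opening: 0.57
```

>>> drive_tool --steps '[{"slide": [0,0,0],"dr": [0,-0.6,0],"fingers": 0.054},{"slide": [0,0,0],"dr": [0,-0.6,0],"fingers": 0.054},{"slide": [0,0,0],"dr": [0,-0.6,0],"fingers": 0.054},{"slide": [0,0,0],"dr": [0,-0.6,0],"fingers": 0.054},{"slide": [0,0,0],"dr": [0,-0.6,0],"fingers": 0.054}]'

```text
t: 17.75
eef_pos: [601.9, -52.2, 60.6]
tcp_rot: [-1.571, 0.0, -2.381]
ft_force: [-0.5, 0.0, 0.6]
opening: 0.569
```

>>> drive_tool --steps '[{"slide": [0,0,0],"dr": [0,-0.12,0],"fingers": 0.054},{"slide": [0,0,0],"dr": [0,-0.2,0],"fingers": 0.054},{"slide": [0,0,0],"dr": [0,-0.2,0],"fingers": 0.054}]'

```text
t: 18.0
eef_pos: [601.9, -52.3, 60.6]
tcp_rot: [-1.571, 0.0, -2.184]
ft_force: [-0.1, 0.4, 0.3]
opening: 0.569
```

```bash
python3 -c "
from h import *
go([601.8,-51.7,60])
m=optics.camera_model('wrist');im=optics.read_camera('wrist')
cv2.imwrite('pics/w12.png',im[:,:,::-1])
np.savez('w12.npz',**m)
a=cv2.imread('pics/w12.png')[130:310,140:370]
cv2.imwrite('pics/w12c.png',cv2.convertScaleAbs(cv2.resize(a,None,fx=3.3,fy=3.3),alpha=1.4))
";python3 dz.py 12
```

```text
slide [-0.0004  0.0006 -0.0004] dr [ 0.      0.     -0.0003]
t 18.0 p [601.9 -52.3  60.6] rot [-1.571  0.    -2.184] F [-0.1  0.4  0.3] M [-0.08  0.14  0.02] op 54.1 j [-0.2   0.65  1.75  0.    0.74  0.42]
12 [(array([223.5625, 238.8125]), np.int32(32)), (array([281.86206897, 239.68965517]), np.int32(29)), (array([216.40625, 245.25   ]), np.int32(32))] brasstop 253.0 198
   [[602.4, -25.9, 106.0], [601.3, -27.0, 103.0], [599.3, -28.7, 98.0]]
   [[625.1, -42.4, 106.0], [624.5, -43.9, 103.0], [623.4, -46.2, 98.0]]
   [[597.5, -26.7, 106.0], [596.3, -27.7, 103.0], [594.1, -29.5, 98.0]]
```

View pics/w12c.png

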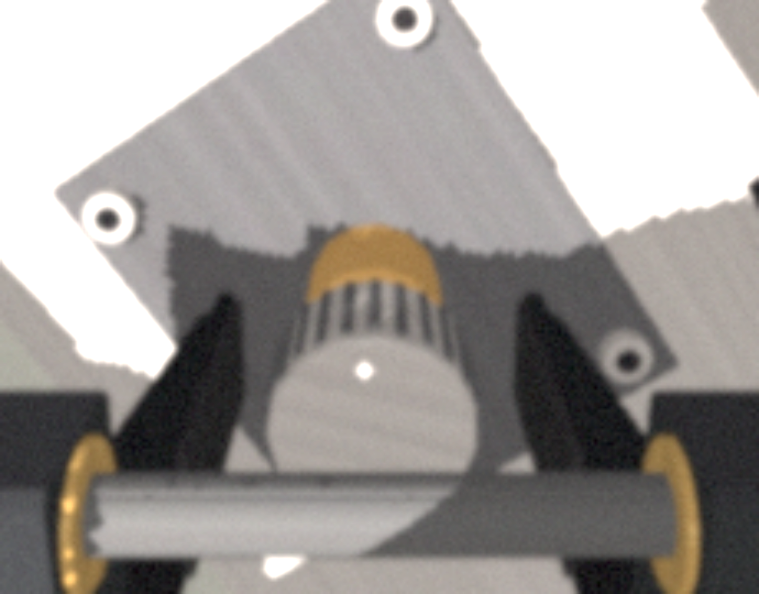

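>>> drive_tool --steps '[{"slide": [0,0,0],"dr": [0,0,0],"fingers": 0.03},{"slide": [0,0,0],"dr": [0,0,0],"fingers": 0.03},{"slide": [0,0,0],"dr": [0,0,0],"fingers": 0.03},{"slide": [0,0,0],"dr": [0,0,0],"fingers": 0.03},{"slide": [0,0,0],"dr": [0,0,0],"fingers": 0.03}]'

```text
t: 18.47
eef_pos: [601.6, -52.2, 60.5]
tcp_rot: [-1.572, 0.0, -2.188]
ft_force: [-1.5, 2.5, 1.3]
opening: 0.374
```

>>> drive_tool --steps '[{"slide": [0,0.00015,0],"dr": [0,0.12,0],"fingers": 0.03},{"slide": [0,0.0003,0],"dr": [0,0.24,0],"fingers": 0.03},{"slide": [0,0.00045,0],"dr": [0,0.36,0],"fingers": 0.03},{"slide": [0,0.0006,0],"dr": [0,0.48,0],"fingers": 0.03},{"slide": [0,0.00075,0],"dr": [0,0.6,0],"fingers": 0.03}]'

```text
t: 18.88
eef_pos: [601.6, -52.2, 59.8]
tcp_rot: [-1.571, -0.0, -2.794]
ft_force: [-1.8, 3.2, 1.2]
opening: 0.376
```

>>> drive_tool --steps '[{"slide": [0,0.00015,0],"dr": [0,0.12,0],"fingers": 0.03},{"slide": [0,0.0003,0],"dr": [0,0.24,0],"fingers": 0.03},{"slide": [0,0.00045,0],"dr": [0,0.36,0],"fingers": 0.03},{"slide": [0,0.0006,0],"dr": [0,0.48,0],"fingers": 0.03},{"slide": [0,0.00075,0],"dr": [0,0.6,0],"fingers": 0.03}]'

```text
t: 19.3
eef_pos: [601.6, -52.3, 59.0]
tcp_rot: [-1.571, -0.001, 2.889]
ft_force: [-1.2, 1.9, 0.8]
opening: 0.371
```

>>> drive_tool --steps '[{"slide": [0,0.00015,0],"dr": [0,0.12,0],"fingers": 0.03},{"slide": [0,0.0003,0],"dr": [0,0.24,0],"fingers": 0.03},{"slide": [0,0.00045,0],"dr": [0,0.36,0],"fingers": 0.03},{"slide": [0,0.0006,0],"dr": [0,0.48,0],"fingers": 0.03},{"slide": [0,0.00075,0],"dr": [0,0.6,0],"fingers": 0.03}]'

```text
t: 19.72
eef_pos: [601.6, -52.3, 58.3]
tcp_rot: [-1.571, -0.001, 2.289]
ft_force: [-1.3, 2.0, 0.7]
opening: 0.376
```

>>> drive_tool --steps '[{"slide": [0.0002,0.0001,0.0003],"dr": [0,0.06,0],"fingers": 0.03},{"slide": [0.0003,0.00015,0.0005],"dr": [0,0.11,0],"fingers": 0.03},{"slide": [0.0003,0.00015,0.0005],"dr": [0,0.11,0],"fingers": 0.03}]'

```text
t: 19.97
eef_pos: [601.6, -52.3, 58.2]
tcp_rot: [-1.572, 0.0, 2.183]
ft_force: [1.7, 4.5, -0.6]
opening: 0.374
```

```bash
python3 -c "
from h import *
go([601.8,-51.7,60])
m=optics.camera_model('wrist');im=optics.read_camera('wrist')
cv2.imwrite('pics/w13.png',im[:,:,::-1])
np.savez('w13.npz',**m)
im=optics.read_camera('top');c=im[50:290,100:450,::-1];cv2.imwrite('pics/t3c.png',cv2.resize(c,None,fx=2.2,fy=2.2,interpolation=cv2.INTER_NEAREST)); cv2.imwrite('pics/t3.png',im[:,:,::-1])
im=optics.read_camera('scene');cv2.imwrite('pics/s3.png',im[:,:,::-1])
"
```

```text
slide [ 0.0004 -0.0018 -0.0005] dr [ 0.0009  0.     -0.0002]
t 19.97 p [601.6 -52.3  58.2] rot [-1.572  0.     2.183] F [ 1.7  4.5 -0.6] M [ 0.82 -0.18 -0.02] op 35.6 j [-0.2   0.65  1.75  0.    0.74  2.33]
```

View pics/w13.png

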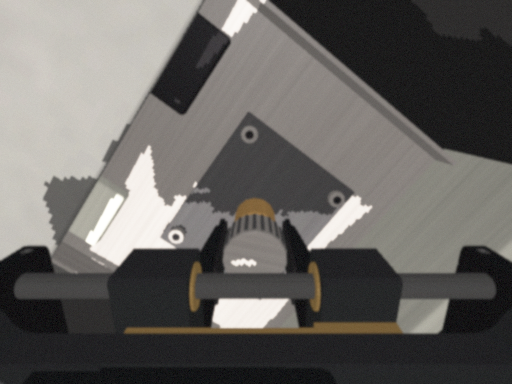

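View pics/t3c.png

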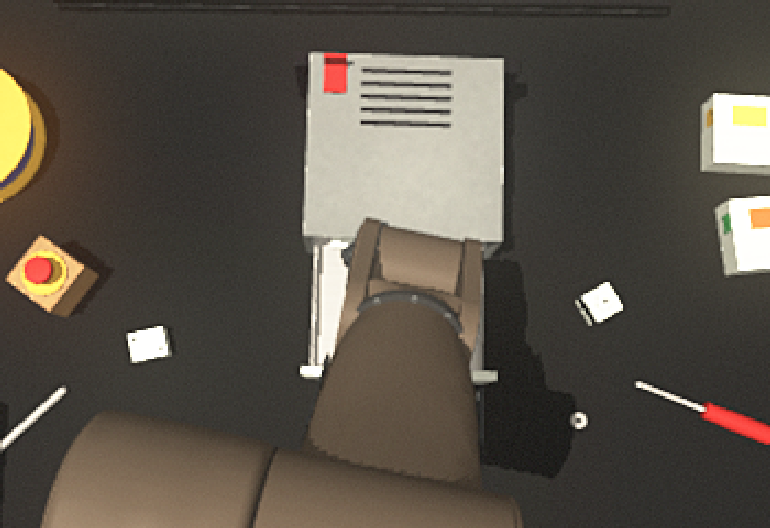

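View pics/s3.png

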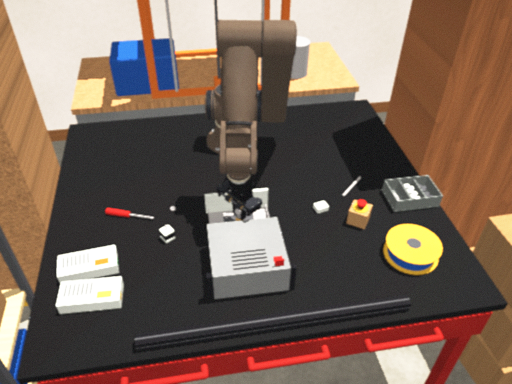

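```bash
python3 -c "
from h import *
for n in ('t2','t3'):
  g=cv2.imread(f'pics/{n}.png').max(2).astype(float)
  print(n,[round(((w:=np.clip(g[212:226,c]-110,0,None))*np.arange(212,226)).sum()/w.sum(),2) for c in (239,241,243,244)])
a=cv2.imread('pics/top0.png').astype(int);b=cv2.imread('pics/t3.png').astype(int)
for nm,(x,y) in dict(bearing=(363,241),block=(167,206),motor=(372,187),box=(123,175),driver=(430,240),rod=(110,245)).items():
  print(nm,abs(a-b)[y-12:y+12,x-12:x+12].mean().round(1))
go([601.8,-51.7,60])"
```

```text
t2 [np.float64(218.66), np.float64(216.55), np.float64(218.61), np.float64(216.87)]
t3 [np.float64(218.04), np.float64(216.17), np.float64(217.71), np.float64(216.32)]
bearing 11.1
block 2.4
motor 2.3
box 3.7
driver 3.0
rod 3.9
slide [ 0.0004 -0.0018 -0.0005] dr [ 0.0008  0.     -0.0001]
t 20.12 p [601.6 -52.3  58.2] rot [-1.572  0.     2.187] F [ 1.9  4.7 -1.1] M [ 0.92 -0.22 -0.03] op 35.8 j [-0.2   0.65  1.75  0.    0.74  2.33]
```

```bash
python3 -c "
from h import *
for n in ('t2','t3'):
  g=cv2.imread(f'pics/{n}.png').max(2)
  print(n);print(g[213:225,234:252:2])
  print('right');print(g[213:226,314:330:2])
for n in ('top0','t3'):
  g=cv2.imread(f'pics/{n}.png').max(2)[230:252,352:374]
  y,x=np.nonzero(g>150);print(n,x.mean(),y.mean(),len(x))"
```

```text
t2
[[ 53  58  56 159 165 209 248 250 251]
 [ 59  56  52 151 192 210 255 224 228]
 [ 58  46  36 145 206 210 226 115 122]
 [ 53  77 156 180 211 177 114 117 125]
 [ 50 195 255 255 255 253 255 255 255]
 [ 55 255 255 255 255 255 255 255 255]
 [ 55 255 255 255 255 255 255 255 255]
 [ 54 213 255 255 255 255 255 255 255]
 [ 56  64 156 171 203 215 225 236 253]
 [ 53  45  98 116 114 111 116 114 114]
 [ 52  51  47  45  44  44  55  56  56]
 [ 59  58  57  54  55  52  56  59  53]]
right
[[140 136 115  35  39  36  41  34]
 [145 121 103  38  46  41  39  40]
 [127  82  72  56  48  37  39  40]
 [ 86  76  84  78  69  58  38  35]
 [ 73  79  91  89  84  80  41  40]
 [ 86  70 100  93  88  88  44  40]
 [ 89  60 104  97  95  96  49  40]
 [ 97  72 107 101  99  99  57  40]
 [100  73 113 104 101 103  63  37]
 [103  81 113 109 108 109  66  33]
 [107  83 112 112 110 112  68  38]
 [105  86 115 111 112 117  65  35]
 [104  95 112 111 110 112  62  37]]
t3
[[ 61  59  58 168 178 225 252  64 109]
 [ 60  55  48 162 202 228 243  63  93]
 [ 58  71  66 129 227 184 159  58  72]
 [ 55 155 255 255 255 255 194  63  88]
 [ 55 2
[... 157 characters left out ...]
5  98 126 125 114  49  79 103]
 [ 56  55  54  59  60  82  51  88  99]
 [ 59  55  58  55  51  57  51 103  99]
 [ 56  59  59  58  61  57  55 100 102]]
right
[[133 141 120  31  37  35  31  34]
 [148 140 120  27  34  38  34  34]
 [155 141 119  29  39  37  37  32]
 [155 142 114  25  32  27  39  38]
 [148 139 110  13  21  22  32  32]
 [145 159 151 133 116 107  25  34]
 [150 182 183 190 176 174  20  38]
 [148 182 180 180 181 190  18  33]
 [133 190 186 186 189 199  13  32]
 [113 165 165 165 176 164  22  35]
 [ 78 118 118 111 100  56  27  36]
 [ 58  87  86  58  16  25  33  28]
 [ 60  18  30  32  29  32  34  33]]
top0 10.292682926829269 10.390243902439025 41
t3 11.241379310344827 10.517241379310345 29
```

>>> drive_tool --steps '[{"slide": [0.0012,0,0.0008],"dr": [0,0,0],"fingers": 0.03},{"slide": [0.0018,0,0.0016],"dr": [0,0,0],"fingers": 0.03},{"slide": [0.0018,0,0.0016],"dr": [0,0,0],"fingers": 0.03}]'

```text
t: 20.37
eef_pos: [599.4, -52.2, 58.3]
tcp_rot: [-1.572, 0.001, 2.186]
ft_force: [3.5, 2.3, -1.7]
opening: 0.372
```

>>> drive_tool --steps '[{"slide": [0.0012,0,0.0016],"dr": [0,0,0],"fingers": 0.03},{"slide": [0.0012,0,0.0016],"dr": [0,0,0],"fingers": 0.03},{"slide": [0.0012,0,0.0016],"dr": [0,0,0],"fingers": 0.03}]'

```text
t: 20.62
eef_pos: [599.4, -52.3, 58.9]
tcp_rot: [-1.575, 0.004, 2.186]
ft_force: [12.6, 4.0, -2.9]
opening: 0.376
```

>>> drive_tool --steps '[{"slide": [-0.0006,0.0004,-0.0008],"dr": [0,0,0],"fingers": 0.03},{"slide": [-0.0006,0.0004,-0.0008],"dr": [0,0,0],"fingers": 0.03},{"slide": [-0.0006,0.0004,-0.0008],"dr": [0,0,0],"fingers": 0.03}]'

```text
t: 20.87
eef_pos: [599.4, -52.2, 58.3]
tcp_rot: [-1.573, 0.002, 2.186]
ft_force: [8.5, 2.0, -0.5]
opening: 0.372
```

```bash
python3 -c "
from h import *
go([601.8,-51.7,60])
im=optics.read_camera('top')
g=im.max(2);print(g[213:225,234:248:2])
g=g[230:252,352:374];y,x=np.nonzero(g>150);print(x.mean(),y.mean())
m=optics.camera_model('wrist');im=optics.read_camera('wrist')
cv2.imwrite('pics/w14.png',im[:,:,::-1])"
```

```text
slide [-0.0009 -0.0017 -0.0023] dr [ 0.0026  0.     -0.0023]
t 20.87 p [599.4 -52.2  58.3] rot [-1.573e+00  2.000e-03  2.186e+00] F [ 8.5  2.  -0.5] M [ 0.5  -1.09  0.03] op 35.4 j [-0.2   0.65  1.76  0.    0.73  2.33]
[[ 59  60  60 167 177 222 255]
 [ 57  58  50 164 202 224 255]
 [ 62  49  36 154 224 229 206]
 [ 58  78 164 196 219 194  93]
 [ 54 210 255 255 255 255 142]
 [ 54 255 255 255 255 255 150]
 [ 53 255 255 255 255 255  69]
 [ 48 231 255 255 255 255  23]
 [ 57  67 167 180 220 213  29]
 [ 58  50 107 125 122 108  44]
 [ 59  60  46  42  43  50  57]
 [ 60  58  60  58  55  64  54]]
11.241379310344827 10.517241379310345
```

View pics/w14.png

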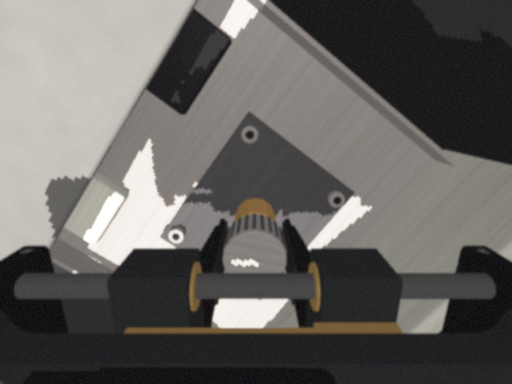

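```bash
python3 -c "
from h import *
print(env.job_done()); go([600,-52,58])"
```

```text
the job is handed in; nothing more can be done
None
the job is handed in; nothing more can be done
```

I pulled the tray to its stop, turned the screw back until it dropped into the start of the thread, then turned it forward one full turn. I handed the job in at about 21 s, still gripping the screw head (35.4 mm opening).

- **Turn back:** The screw was turned backward about 2.28 rad. A first opening of the fingers at 2.20 rad gave no drop. After 0.08 rad more it came free, and opening the fingers let it fall.
- **Drop:** From the wrist images I measured a drop of about 6.5 mm where 8 mm was expected. I put the difference down to measurement error of about a millimetre, but did not confirm it.
- **Turn forward:** About 6.3 rad clockwise with one regrip. The tool sank 8.0 mm over that turn with almost no vertical force. The dimple showed no slip in the first grip; it was hidden by the gripper after the regrip.
- **Tray:** A late check showed the tray had crept in about 2 mm during the turning. I pulled it back to its stop by the gripped screw (force rose to 12.6 N, then eased to 8.5 N). The top view matched the fully-out position again.
- **Loose parts:** The top view showed no change at five of the six parts. The bearing's blob shifted by about one pixel (2–3 mm); I took that to be the arm's shadow, since nothing went near it.

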